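Clear the snack board, turn it over and serve the cheese on its plain side

TASK

Tip the three shortbread fingers off the wooden snack board into the bread basket, without touching them with the gripper. Stand the empty board handle up in the slot of the wooden rack and let go of it, then take it again and lay it turned over, plain face up, with its whole blade on the round woven mat. Finally set the little round cheese upright in the middle of that plain face, and leave the other tableware and the basket where they stand.

Things in the scene. Friction and masses are not known exactly. Their poses are not given: they have to be found in the camera images.
- board: Wooden snack board, 0.26 kg: blade 110 (x) x 90 (y) mm, handle at its -x end. Origin: centre of the blade's plain face (underneath at the start); z goes from the plain face to the tray face. Floor z 0 to 14; on the tray face a rim 8 wide rises to z = 32 along both y sides and the handle side; the +x end is open. Starts on the mat, tray face up
- board_grip (a point): middle of the board's handle, at (-100, 0, 16) mm in the board's frame; same axes. The handle spans x -145 to -55, y -14 to 14, z 7 to 25 mm, so it clears what the board lies on by 7 mm either way up
- board_tip (a point): middle of the open end of the blade, at (55, 0, 16) mm in the board's frame; same axes as the board
- mat: round woven brown mat fixed to the table, 250 mm across, 4 mm thick; origin at the centre of its underside
- rack: low wooden rack fixed to the table: base 120 (x) x 130 (y) x 12 mm, two upright walls 12 thick, 120 long (y), centred at x = -30 and +30 mm, tops 70 mm above the table. Between them a slot 48 mm wide along y, open at the top and both ends. Origin: centre of the underside
- rack_slot (a point): centre of the slot's floor, 12 mm above the table; same axes as the rack
- basket: open rectangular dark wooden bread basket, loose, 0.7 kg, 140 (x) x 150 (y) x 60 mm high, walls and floor 6 mm; origin at the centre of its underside
- cheese: little round pale cheese, 60 mm across, 40 mm high, 0.12 kg, standing on the table; origin at the centre of its underside, z up
- biscuit0: shortbread finger, 60 (x) x 19 (y) x 16 mm high, 25 g, lying in the board's tray along its x; origin at the centre of its underside
- biscuit1: shortbread finger, 60 (x) x 19 (y) x 16 mm high, 25 g, lying in the board's tray along its x; origin at the centre of its underside
- biscuit2: shortbread finger, 60 (x) x 19 (y) x 16 mm high, 25 g, lying in the board's tray along its x; origin at the centre of its underside
- glass0: amber wine glass, 180 mm high, 82 mm across; origin under its foot; a bystander on the left
- glass1: amber wine glass like the other; a bystander on the right
- gourd: small amber glass pumpkin, 60 mm across, 55 mm high; origin under it; a bystander beyond the basket
- cup: white mug, 76 mm across, 60 mm high, handle at +y; origin under it; a bystander
- shaker: white salt shaker, 36 mm across, 65 mm high; origin under it; a bystander beyond the basket
- spoon: steel spoon lying flat, 170 mm long; a bystander
Not all that is in view belongs to the job. What is shaped like the biscuit2 but blue, green or red is not meant.

How it is judged (in metres and radians):
On the way, in this order (a step that is already met when the one before it is completed fails the run):
1. all three shortbread fingers lie in the bread basket (x of biscuit0 in the frame of basket between -0.066 and 0.066 m and y of biscuit0 in the frame of basket between -0.071 and 0.071 m and z of each of biscuit0, biscuit1, biscuit2 in the frame of basket below 0.055 m and x of biscuit1 in the frame of basket between -0.066 and 0.066 m and y of biscuit1 in the frame of basket between -0.071 and 0.071 m and x of biscuit2 in the frame of basket between -0.066 and 0.066 m and y of biscuit2 in the frame of basket between -0.071 and 0.071 m and linear speed of each of biscuit0, biscuit1, biscuit2 below 0.03 m/s), for 0.2 s.
2. the board stands handle up in the rack's slot, let go (angle between board's own x axis and vertical above 2.75 rad and x of board_tip in the frame of rack_slot between -0.03 and 0.03 m and y of board_tip in the frame of rack_slot between -0.06 and 0.06 m and z of board_tip in the frame of rack_slot below 0.02 m and linear speed of board below 0.03 m/s and contact force between the fingers and board below 0.1 N), for 0.2 s.
3. the board lies on the mat plain face up, let go (angle between board's own z axis and vertical above 3 rad and horizontal distance between board and mat below 0.07 m and height (world z) of board below 0.042 m and linear speed of board below 0.03 m/s and contact force between the fingers and board below 0.1 N), for 0.2 s.
4. the cheese stands in the middle of the plain face, let go (horizontal distance between cheese and board below 0.03 m and angle between cheese's own z axis and vertical below 0.12 rad and z of cheese in the frame of mat between 0.031 and 0.042 m and linear speed of cheese below 0.03 m/s and contact force between the fingers and cheese below 0.1 N), for 0.2 s.
At the end, for the whole second after the job is handed in: The three shortbread fingers lie inside the basket. The board lies plain face up, level within 8 degrees, its blade centre within 70 mm of the mat centre. The cheese stands upright on the plain face within 30 mm of its centre. All are released and at rest (all of step 1 and all of step 3 and all of step 4); the robot touches nothing.
It fails at once if the gripper's fingers touch a shortbread finger (contact force between the fingers and biscuit0 above 0.5 N or contact force between the fingers and biscuit1 above 0.5 N or contact force between the fingers and biscuit2 above 0.5 N).
It fails at once if a bystander (glass, pumpkin, mug, shaker, spoon) is moved more than 40 mm (distance of any of glass0, glass1, gourd, cup, shaker, spoon from where it was at the start of the episode above 0.04 m).
It fails at once if the basket is moved more than 60 mm (distance of basket from where it was at the start of the episode above 0.06 m).
It also fails if it takes over 72 s, if anything falls off the work surface, if the arm or the gripper's body presses on something with over 40 N, if the wrist force passes 120 N, or if a joint passes its speed limit or range.

ROBOT

A 6-joint arm with a two-finger parallel gripper is mounted at the origin on the work surface. World frame = base frame: x ahead of the robot, y to its left, z up, the work surface at z = 0. Lengths are in mm, angles in rad, forces in N, time in s.
With the tool pointing down it reaches from about 400 to 925 mm from the base axis. Payload 12.5 kg.
Tool frame: the origin (TCP) lies midway between the tips of the shut fingers; the grasp point (between the pads) lies 19 mm behind it; z points along the fingers, y is the line along which they close (so a half turn about z gives the same grasp; the last joint's range is limited). The gripper opens to 95 mm and grips with 3 to 60 N. Pads are 20 mm wide; open, the fingers measure 119 mm over their backs; the gripper's body (75 mm by 180 mm) begins 59 mm behind the grasp point.
Start: joints at [-1.286, 0.491, 1.559, -0, 1.092, -0.106], TCP at [238.105, -577.89, 177.061] pointing down, gripper open.
Joint ranges: [-3.1, 3.1], [-0.84, 2.19], [0.05, 2.79], [-1.13, 4.28], [0.06, 2.93], [-2.69, 2.69]. Speed limits (rad/s): [2.22, 2.22, 2.79, 3.14, 3.14, 3.14].

INTERFACE

Orientations are given as [roll, pitch, yaw] about the fixed x, y, z axes, in that order (R = Rz(yaw) Ry(pitch) Rx(roll)).
In Python, from cell import env gives the robot as it stands.
- The arm moves only by the tool carry_out, never from a script. Its argument "series" is a list of rows, each a list of 4 numbers: the shift along the world's x, y, z normalised to -1 to 1, where 1 is 5 cm, then the turn about the world's z normalised to -1 to 1, where 1 is 6 degrees. In form: [[x, y, z, turn], ...]. A call has exactly 5 rows; each row shifts and turns the commanded pose from where the row before left it; what a row does not reach is not made up. A row lasts 1/10 s, in which the tool goes at most 50 mm and 8.59 degrees, less where a joint would pass 70% of its speed; a pose out of reach is approached as far as the arm can. A call with a number of a shift or a turn outside -1 to 1 is refused whole. A call with a gripper value outside its range is refused whole. "fingers" is the closure, from -1 (fully open) to 1 (shut), set as the call begins (left out, the last holds). The fingers move at their own pace and stop on an object; the grip force is fixed at half the most. Time passes only in rows, so rows that do not move let the fingers close, or fill a call up. It gives the time, the measured TCP pose, the force, the opening and the grip force at its end, in the units of the state.
- env.state(): the state, without advancing time (a new reading comes with each control period).
- env.read_camera(name): name is "scene" or "top" or "wrist"; returns the picture (480x640x3 uint8, red, green, blue); there is no depth.
- env.calibration(name): a dict with "K" (3x3 intrinsics, pixels), "dist" ([k1, k2, p1, p2, k3] as OpenCV has them; the pictures are not rectified), "pose" (4x4, takes a point from camera to world coordinates). Camera axes: x right, y down, z forward; pixel columns grow to the right and rows downward; lengths in mm; the calibration is good to about 2 mm. A picture is of the moment at which its call begins: read the wrist's pose just before it. calibration takes no time and is no camera call; for the wrist camera it gives the pose at the moment of the call.
- env.job_done(): hands the job in; it is judged then, once.
Trained networks look in the newest picture that a camera, given by its name, has taken for a name from the list of things; names that differ only in an ending like _2 or _b are one class to them, and where a whole thing is asked for, a point or a joint stands for the part that bears it (a point fixed in the world has none). Each returns a list of dicts, best first, with "conf" (0 to 1); they miss things now and then, are a little off and sometimes report something else, mostly with a low value. They report only what shows in the picture. A call takes as long as a camera call. They do not tell look-alikes from the thing itself.
- env.look_for(camera, label): "position" ([row, column] as shares, 0 to 1, of the picture: columns of its width, rows of its height, amid what is visible of it).
The state is a dict: "t": time; "joints": joint angles; "qvel": joint speeds; "tau": joint torques, N m; "eef_pos": TCP position; "tcp_rot": TCP orientation; "ft_force": force on the tool from outside, world axes, zero at the start; "moment": the same for the moment, N m; "opening": opening from 0.0 (shut) to 1.0 (fully open); "grip_force": force on a finger pad.
Only numpy, scipy, OpenCV 4.12 (cv2) and the standard library are available. Lean on these libraries where they do the work, as an engineer would, in place of code of your own. Each camera call takes 0.05 s, during which the arm holds its last target. There are 200 camera calls.

## Working session

There is one attempt and no reset: what is moved stays moved. The work goes in short steps, Python scripts to look and compute and a tool call to move; the robot and the scene stay as the last step left them, time stands still between calls to the robot, and variables do not carry over. Pictures are saved under pics/ and viewed, at most 10 in all, crops included, and the job is handed in when it is done.

Besides the shell and the picture viewer there is one more tool, called after "Call:" by a JSON object that holds its "op" and its "data". carry_out: Moves the arm, as the interface text tells. Its arguments: {"type":"object","properties":{"series":{"type":"array","items":{"type":"array","items":{"type":"number","minimum":-1,"maximum":1}}},"fingers":{"type":"number"}},"required":["series"]}

```bash
mkdir -p pics; ls
cat > h.py <<'E'
import numpy as np, cv2
from cell import env
def ray(c,u,v,cal=None):
    k=cal or env.calibration(c); K=np.array(k["K"],float); T=np.array(k["pose"],float)
    p=cv2.undistortPoints(np.array([[[u,v]]],float),K,np.array(k["dist"],float))[0,0]
    return T[:3,3], T[:3,:3]@np.array([p[0],p[1],1.])
def at_z(c,u,v,z,cal=None):
    o,d=ray(c,u,v,cal); return o+d*(z-o[2])/d[2]
def proj(c,P,cal=None):
    k=cal or env.calibration(c); T=np.linalg.inv(np.array(k["pose"],float))
    r,_=cv2.Rodrigues(T[:3,:3]); return cv2.projectPoints(np.array(P,float).reshape(-1,3),r,T[:3,3],np.array(k["K"],float),np.array(k["dist"],float))[0][:,0]
def snap(c,name,crop=None,scale=1):
    im=env.read_camera(c)[:,:,::-1]
    cv2.imwrite("pics/raw_"+name,im)
    if crop: r0,r1,c0,c1=crop; im=im[r0:r1,c0:c1]
    cv2.imwrite("pics/"+name,cv2.resize(im,None,fx=scale,fy=scale)); return im
E
python3 - <<'E'
from h import *
np.set_printoptions(precision=1,suppress=True)
snap("top","top0.png"); snap("scene","scene0.png")
print(env.state())
for n,z in [("board",20),("mat",4),("rack",40),("basket",30),("cheese",40),("biscuit0",30),("glass0",100),("gourd",30),("cup",40),("shaker",40),("spoon",5)]:
    for d in env.look_for("top",n)[:4]:
        r,c=d["position"]; print(n,round(d["conf"],2),np.array([c*640,r*480]),at_z("top",c*640,r*480,z))
E
```

```text
pics
{'t': 0.1, 'joints': array([-1.3,  0.5,  1.6,  0. ,  1.1, -0.1]), 'qvel': array([-0., -0., -0., -0.,  0.,  0.]), 'tau': array([  0. , -61.4, -25.9,   0.1,   0. ,  -0. ]), 'eef_pos': array([ 238. , -577.6,  176.5]), 'tcp_rot': array([-3.1, -0. ,  0.4]), 'ft_force': array([-0.8,  0.2, -0.6]), 'moment': array([0., 0., 0.]), 'grip_force': 0.0, 'opening': 1.0003208068838434}
board 0.73 [442.7 272.5] [ 478.1 -292.2   20. ]
mat 0.65 [388.5 159.9] [ 763.4 -159.8    4. ]
mat 0.64 [433.4 282.7] [ 454.4 -273.6    4. ]
rack 0.63 [210.8 252.7] [497.5 262.9  40. ]
basket 0.68 [314.9 199.1] [643.4  22.4  30. ]
cheese 0.73 [322.9 270.8] [466.8  -5.1  40. ]
biscuit0 0.76 [466.4 188.1] [ 689.1 -350.7   30. ]
biscuit0 0.75 [448.2 255. ] [ 519.5 -303.2   30. ]
biscuit0 0.72 [420.4 343. ] [ 310.6 -237.5   30. ]
biscuit0 0.69 [437.3 260.1] [ 505.9 -276.9   30. ]
glass0 0.66 [544.6 205. ] [ 634.5 -512.   100. ]
glass0 0.59 [116.8 193.9] [616. 483. 100.]
glass0 0.29 [314.9 196.9] [628.6  20.7 100. ]
gourd 0.93 [255.  155.7] [749.5 177.8  30. ]
gourd 0.34 [542.9 309. ] [ 399.7 -529.2   30. ]
cup 0.58 [541.4 308.7] [ 399.7 -520.8   40. ]
shaker 0.71 [390.3 160.5] [ 748.1 -159.4   40. ]
shaker 0.62 [540.6 309.3] [ 398.2 -518.9   40. ]
spoon 0.58 [127.  277.4] [432.  473.3   5. ]
```

View pics/top0.png

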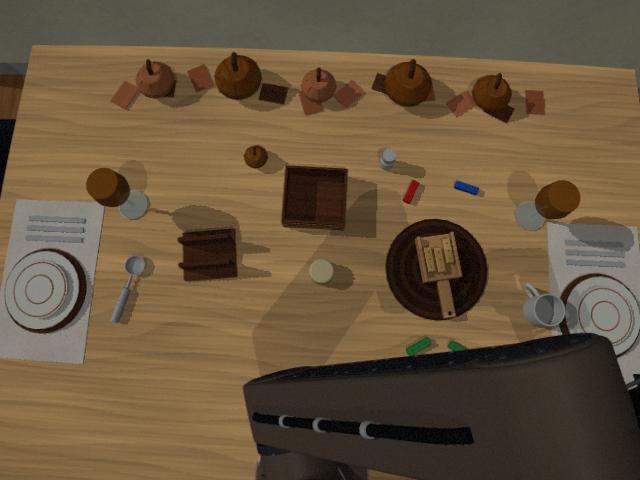

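View pics/scene0.png

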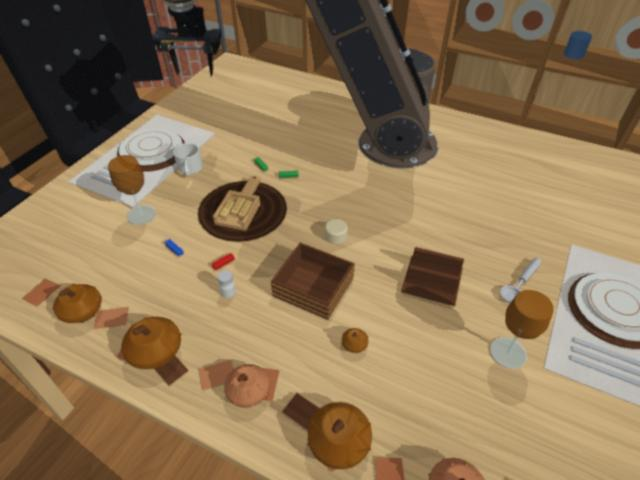

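The top picture shows the snack board at about (438,260): its three pale biscuits sit at (430,260), (438,258) and (448,255), and the handle runs to (447,312). Possible mix-ups for biscuits are the red bar (411,191), the blue bar (466,188), and the green bars (419,347) and (457,347). None of these is pale or in the tray. The dark plate discs at (45,290) and (600,315) could pass for the mat, and the big pumpkins for the gourd. I choose the pale biscuits on the board and will check that in one crop.

Run:
```python
from h import *
np.set_printoptions(precision=1,suppress=True)
im=cv2.imread("pics/raw_top0.png")
a=cv2.resize(im[215:325,380:495],None,fx=5,fy=5,interpolation=cv2.INTER_CUBIC)
b=cv2.resize(im[155:285,170:350],None,fx=3,fy=3,interpolation=cv2.INTER_CUBIC)
cv2.imwrite("pics/c1.png",a); cv2.imwrite("pics/c2.png",b)
k=env.calibration("top"); print(k["K"],k["pose"],k["dist"]); k=env.calibration("scene"); print(k["pose"])
```

```text
[[469.    0.  319. ]
 [  0.  469.  232.4]
 [  0.    0.    1. ]] [[   0.    -1.     0.2  327. ]
 [  -1.    -0.     0.    -7.4]
 [  -0.    -0.2   -1.  1135.3]
 [   0.     0.     0.     1. ]] [-0.1  0.   0.   0.   0. ]
[[  -0.4    0.7   -0.6 1309.6]
 [   0.9    0.3   -0.3  374. ]
 [  -0.    -0.7   -0.7  958.2]
 [   0.     0.     0.     1. ]]
```

View pics/c1.png

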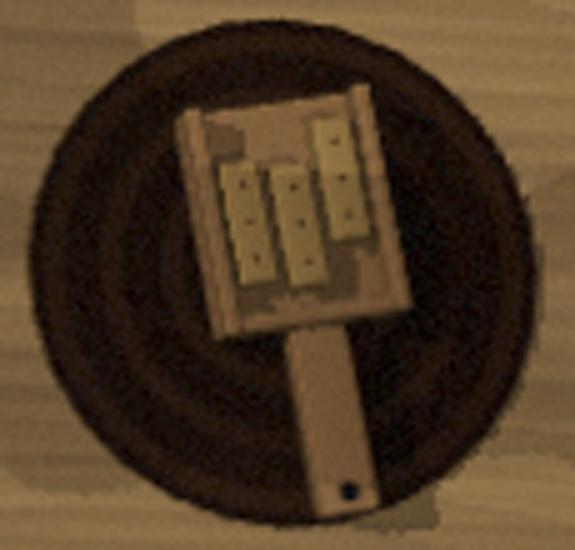

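View pics/c2.png

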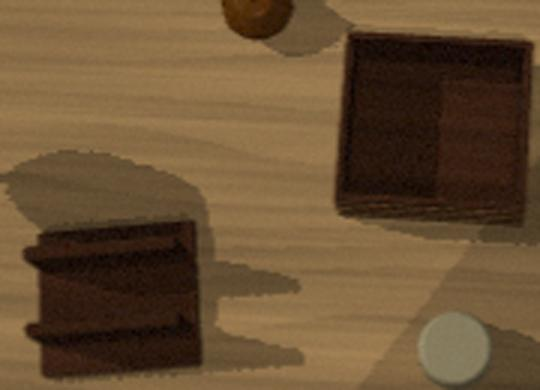

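The crop confirms three pale biscuits in the tray, with the handle's end hole at crop (348,490). The second crop shows the rack walls running along world y, the basket and the cheese.

Run:
```python
from h import *
np.set_printoptions(precision=1,suppress=True)
cal=env.calibration("top")
f=lambda x,y,z: at_z("top",380+(x+.5)/5-.5,215+(y+.5)/5-.5,z,cal)
g=lambda x,y,z: at_z("top",170+(x+.5)/3-.5,155+(y+.5)/3-.5,z,cal)
print("board corners",*[f(*p,36) for p in [(180,113),(370,87),(218,338),(410,310)]])
print("handle end",f(315,516,29),f(380,508,29),"neck",f(286,340,29),f(350,330,29),"hole",f(348,490,29))
print("mat",f(30,270,4),f(540,270,4),f(282,20,4),f(282,525,4))
print("rackwalls",*[g(*p,70) for p in [(25,256),(187,245),(28,332),(187,318)]])
print("rackbase",*[g(*p,12) for p in [(40,376),(202,362),(195,222)]])
print("basket rim",*[g(*p,60) for p in [(347,33),(532,42),(527,213),(337,203)]], "foot",g(525,225,0))
print("cheese",g(454,348,40), "biscuits end(front)", f(242,162,34),f(290,165,34),f(330,118,34))
print(np.round(env.state()["joints"],3),env.state()["eef_pos"],env.state()["tcp_rot"])
```

```text
board corners [ 558.2 -223.4   36. ] [ 575.1 -315.3   36. ] [ 451.  -241.9   36. ] [ 468.1 -333.1   36. ]
handle end [ 370.4 -289.4   29. ] [ 375.3 -320.    29. ] neck [ 452.2 -275.8   29. ] [ 458.3 -306.3   29. ] hole [ 383.  -304.9   29. ]
mat [ 483.7 -157.     4. ] [ 494.5 -407.2    4. ] [ 614.5 -280.5    4. ] [ 366.5 -279.9    4. ]
rackwalls [519.1 335.5  70. ] [533.6 209.5  70. ] [459.9 326.7  70. ] [476.6 204.7  70. ]
rackbase [432.1 331.4  12. ] [449.8 201.2  12. ] [564.3 216.4  12. ]
basket rim [715.6  97.1  60. ] [714.6 -52.3  60. ] [573.3 -53.1  60. ] [574.5  96.2  60. ] foot [576.8 -54.3   0. ]
cheese [467.   -0.7  40. ] biscuits end(front) [ 536.  -253.7   34. ] [ 535.6 -276.8   34. ] [ 559.4 -296.2   34. ]
[-1.3  0.5  1.6  0.   1.1 -0.1] [ 238.1 -577.9  177.1] [ 3.1 -0.   0.4]
```

Call:
{"op": "carry_out", "data": {"series": [[0.3,0.56,0,0],[0.34,0.56,0,0],[0.34,0.56,0,0],[0.34,0.56,0,0],[0.34,0.56,0,0]], "fingers": -1}}

```text
t: 1.15
eef_pos: [321.6, -436.8, 177.2]
tcp_rot: [3.141, -0.0, 0.391]
ft_force: [0.8, -0.2, 0.1]
opening: 1.0
grip_force: 0.0
```

Call:
{"op": "carry_out", "data": {"series": [[0.34,0.56,0,0],[0.34,0.56,0,0],[0.34,0.56,0,0],[0.34,0.56,0,0],[0.34,0.54,0,0]]}}

```text
t: 1.65
eef_pos: [406.7, -297.7, 177.3]
tcp_rot: [3.141, -0.0, 0.391]
ft_force: [0.7, -0.2, -0.7]
opening: 0.998
grip_force: 0.0
```

Call:
{"op": "carry_out", "data": {"series": [[0,0,-0.45,-0.43],[0,0,-0.45,-0.43],[0,0,-0.45,-0.43],[0,0,-0.45,-0.43],[0,0,-0.4,-0.41]]}}

```text
t: 2.15
eef_pos: [406.1, -298.8, 66.2]
tcp_rot: [3.141, 0.0, 0.166]
ft_force: [-0.2, -0.5, 0.1]
opening: 1.002
grip_force: 0.0
```

Run:
```python
from h import *
s=env.state();print(s["eef_pos"],s["tcp_rot"]); cal=env.calibration("wrist"); print(np.round(cal["pose"],2))
snap("wrist","w1.png"); 
b=np.array([513,-278,4.]);c,sn=np.cos(.168),np.sin(.168)
P=[b+[x*c-y*sn,x*sn+y*c,z] for x,y,z in [(-145,-14,25),(-145,14,25),(-55,14,25),(-55,-14,25),(-55,45,32),(-55,-45,32)]]
im=cv2.imread("pics/raw_w1.png")
for u,v in proj("wrist",P,cal): cv2.circle(im,(int(u),int(v)),4,(0,0,255),1)
cv2.imwrite("pics/w1.png",im)
```

```text
[ 406.07785873 -298.79840052   66.17849412] [3.14149879e+00 2.39203256e-05 1.66001160e-01]
[[ 1.6000e-01 -9.4000e-01 -2.9000e-01  4.8793e+02]
 [-9.9000e-01 -1.6000e-01 -5.0000e-02 -2.8353e+02]
 [-0.0000e+00  2.9000e-01 -9.6000e-01  2.7410e+02]
 [ 0.0000e+00  0.0000e+00  0.0000e+00  1.0000e+00]]
```

View pics/w1.png

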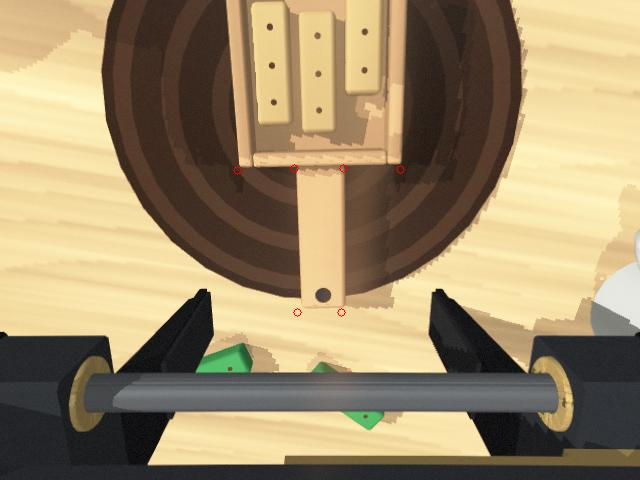

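The wrist picture shows the board handle centred between the fingers at (321,230), and the projected outline falls within a few pixels of it.

Call:
{"op": "carry_out", "data": {"series": [[0,0,-0.24,0],[0,0,-0.24,0],[0,0,-0.24,0],[0,0,-0.24,0],[0,0,-0.24,0]]}}

```text
t: 2.7
eef_pos: [406.1, -298.9, 6.2]
tcp_rot: [3.141, -0.0, 0.168]
ft_force: [0.4, -0.6, 0.1]
opening: 0.995
grip_force: 0.0
```

Call:
{"op": "carry_out", "data": {"series": [[0,0,0,0],[0,0,0,0],[0,0,0,0],[0,0,0,0],[0,0,0,0]], "fingers": 1}}

```text
t: 3.2
eef_pos: [406.3, -299.0, 7.4]
tcp_rot: [3.141, -0.0, 0.168]
ft_force: [-0.0, 0.4, 0.6]
opening: 0.638
grip_force: 0.0
```

Call:
{"op": "carry_out", "data": {"series": [[0,0,0.06,0],[0,0,0.06,0],[0,0,0.06,0],[0,0,0.06,0],[0,0,0.06,0]]}}

```text
t: 3.7
eef_pos: [406.1, -298.9, 22.4]
tcp_rot: [3.141, -0.0, 0.168]
ft_force: [-0.7, 0.0, 0.7]
opening: 0.22
grip_force: 0.0
```

Run:
```python
from h import *
s=env.state();print(s["eef_pos"],s["ft_force"],s["moment"],s["opening"]); cal=env.calibration("wrist")
w=snap("wrist","w2.png"); t=snap("scene","s2.png",(140,260,160,320),3)
cv2.imwrite("pics/w2c.png",np.hstack([cv2.resize(w,(400,300)),cv2.resize(t,(400,300))]))
```

```text
[ 406.13127932 -298.91473596   22.40000488] [-0.68506621  0.01479182  0.71319151] [-0.00152378  0.0010603   0.02272647] 0.21964164477589637
```

View pics/w2c.png

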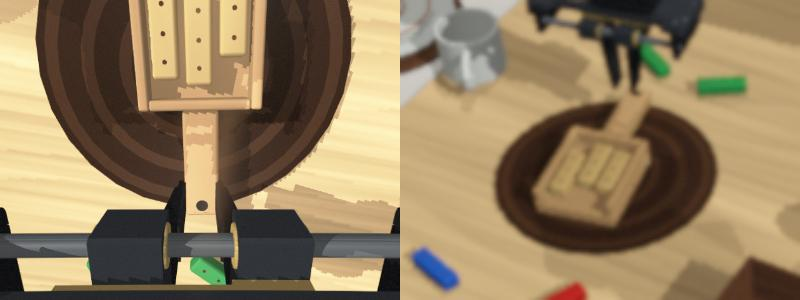

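Call:
{"op": "carry_out", "data": {"series": [[0,0,0,0],[0,0,0,0],[0,0,0,0],[0,0,0,0],[0,0,0,0]]}}

```text
t: 4.3
eef_pos: [406.1, -298.9, 22.0]
tcp_rot: [-3.142, 0.0, 0.168]
ft_force: [0.8, 0.7, -0.1]
opening: 0.001
grip_force: 0.0
```

Run:
```python
from h import *
s=env.state();print(s["eef_pos"],s["ft_force"],s["moment"],s["opening"]); cal=env.calibration("wrist")
w=snap("wrist","w3.png"); t=snap("scene","s3.png",(140,240,180,320),3)
e=s["eef_pos"]; print(proj("wrist",[e,e+[0,0,19]],cal))
cv2.imwrite("pics/w3c.png",np.hstack([cv2.resize(w,(400,300)),cv2.resize(t,(400,300))]))
```

```text
[ 406.08590871 -298.88761175   21.98114818] [ 0.76245237  0.72590711 -0.07893979] [0.00866051 0.01657984 0.03048604] 0.0006691963704622031
[[323.93652761 281.1734689 ]
 [324.19913714 295.95460318]]
```

View pics/w3c.png

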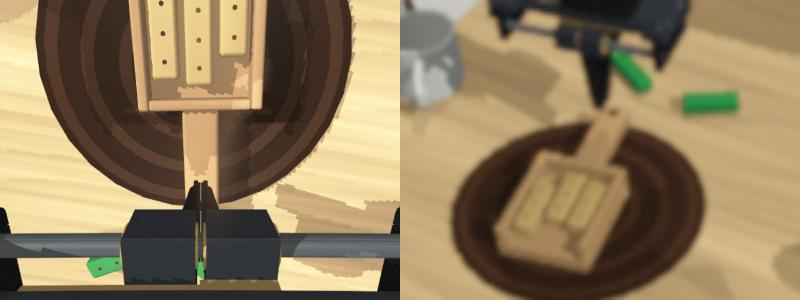

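Run:
```python
from h import *
np.set_printoptions(precision=1,suppress=True)
o,d=ray("scene",249.3,175.)
for y in (-299,): 
    s=(y-o[1])/d[1]; print("scene tip at y=-299",o+d*s)
for z in (11,22,29,40,60): print(z,o+d*(z-o[2])/d[2])
print("handle end scene", at_z("scene",180+220/2.857,140+115/3,29))
e=env.state()["eef_pos"]
print("expected tip px scene",proj("scene",[e,e+[0,0,20]]))
for z in (22,30,40,50): print("wrist tip", at_z("wrist",323,290,z))
im=cv2.imread("pics/raw_s3.png"); cv2.imwrite("pics/s3z.png",cv2.resize(im[130:210,205:295],None,fx=6,fy=6,interpolation=cv2.INTER_CUBIC))
```

```text
scene tip at y=-299 [ 408.9 -299.    59.9]
11 [ 359.9 -335.6   11. ]
22 [ 370.9 -327.4   22. ]
29 [ 377.9 -322.2   29. ]
40 [ 389.  -313.9   40. ]
60 [ 409.  -298.9   60. ]
handle end scene [ 380.8 -294.    29. ]
expected tip px scene [[251.2 184.7]
 [250.5 179.4]]
wrist tip [ 401.1 -299.3   22. ]
wrist tip [ 404.4 -298.6   30. ]
wrist tip [ 408.6 -297.9   40. ]
wrist tip [ 412.8 -297.1   50. ]
```

View pics/s3z.png

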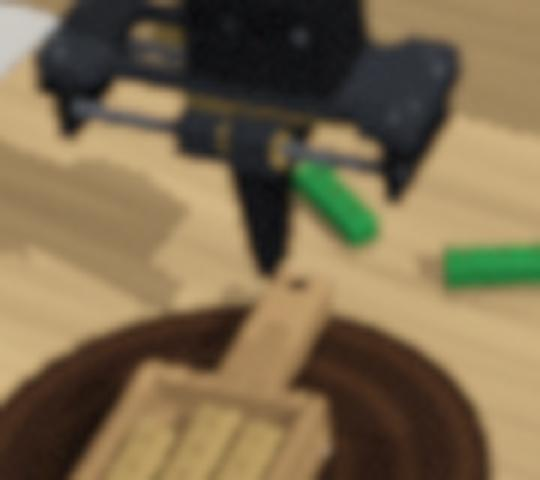

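Call:
{"op": "carry_out", "data": {"series": [[0,0,-0.04,0],[0,0,-0.04,0],[0,0,-0.04,0],[0,0,-0.04,0],[0,0,-0.04,0]]}}

```text
t: 4.9
eef_pos: [406.1, -298.9, 11.8]
tcp_rot: [-3.142, 0.0, 0.168]
ft_force: [-0.2, -0.6, -0.8]
opening: 0.004
grip_force: 0.0
```

Call:
{"op": "carry_out", "data": {"series": [[0,0,-0.04,0],[0,0,-0.04,0],[0,0,0,0],[0,0,0,0],[0,0,0,0]]}}

```text
t: 5.4
eef_pos: [406.1, -298.9, 8.1]
tcp_rot: [3.141, -0.0, 0.168]
ft_force: [0.3, 0.2, 1.1]
opening: 0.005
grip_force: 0.0
```

Call:
{"op": "carry_out", "data": {"series": [[0,0,-0.03,0],[0,0,-0.03,0],[0,0,-0.03,0],[0,0,0,0],[0,0,0,0]]}}

```text
t: 5.9
eef_pos: [406.1, -298.9, 3.5]
tcp_rot: [-3.142, 0.0, 0.168]
ft_force: [0.2, 0.2, -0.1]
opening: 0.006
grip_force: 0.0
```

Call:
{"op": "carry_out", "data": {"series": [[0,0,-0.03,0],[0,0,-0.03,0],[0,0,0,0],[0,0,0,0],[0,0,0,0]]}}

```text
t: 6.4
eef_pos: [406.1, -298.9, 0.6]
tcp_rot: [3.142, 0.0, 0.168]
ft_force: [0.2, 0.5, -0.6]
opening: 0.003
grip_force: 0.0
```

Run:
```python
from h import *
np.set_printoptions(precision=2,suppress=True)
s=env.state();print(s)
im=snap("scene","s4.png",(130,210,205,295),6)
```

```text
{'t': 6.4, 'joints': array([-0.77,  0.59,  2.01, -0.  ,  0.54,  0.64]), 'qvel': array([ 0., -0.,  0., -0., -0., -0.]), 'tau': array([ -0.  , -54.71, -13.08,   0.04,  -0.02,  -0.  ]), 'eef_pos': array([ 406.12, -298.9 ,    0.57]), 'tcp_rot': array([3.14, 0.  , 0.17]), 'ft_force': array([ 0.22,  0.53, -0.59]), 'moment': array([-0.  ,  0.01, -0.04]), 'grip_force': 0.0, 'opening': 0.003343622868763546}
```

View pics/s4.png

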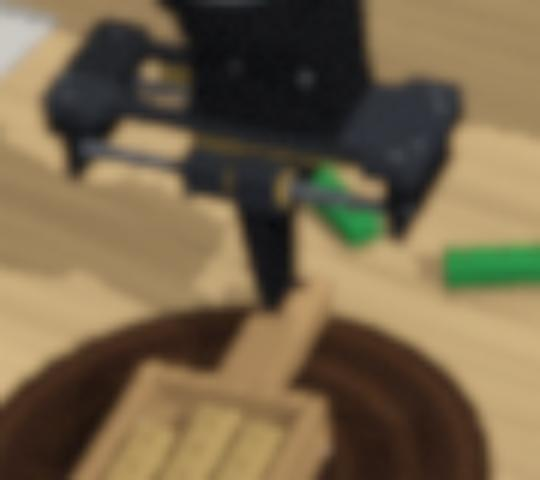

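Call:
{"op": "carry_out", "data": {"series": [[0,0,-0.04,0],[0,0,-0.04,0],[0,0,0,0],[0,0,0,0],[0,0,0,0]]}}

```text
t: 6.95
eef_pos: [406.1, -298.9, -3.4]
tcp_rot: [3.142, 0.0, 0.168]
ft_force: [0.5, 0.3, -0.3]
opening: 0.003
grip_force: 0.0
```

Call:
{"op": "carry_out", "data": {"series": [[0,0,-0.04,0],[0,0,-0.02,0],[0,0,0,0],[0,0,0,0],[0,0,0,0]]}}

```text
t: 7.45
eef_pos: [406.1, -298.9, -6.4]
tcp_rot: [3.141, -0.0, 0.168]
ft_force: [0.5, -0.4, 0.3]
opening: 0.002
grip_force: 0.0
```

Call:
{"op": "carry_out", "data": {"series": [[0,0,-0.03,0],[0,0,-0.03,0],[0,0,0,0],[0,0,0,0],[0,0,0,0]]}}

```text
t: 7.95
eef_pos: [406.0, -298.9, -9.3]
tcp_rot: [3.141, 0.0, 0.168]
ft_force: [-3.2, -1.7, 5.0]
opening: 0.004
grip_force: 2.4
```

Call:
{"op": "carry_out", "data": {"series": [[0,0,-0.03,0],[0,0,-0.01,0],[0,0,0,0],[0,0,0,0],[0,0,0,0]]}}

```text
t: 8.45
eef_pos: [405.9, -298.9, -11.4]
tcp_rot: [-3.142, 0.0, 0.168]
ft_force: [-4.6, -1.5, 4.9]
opening: 0.005
grip_force: 2.8
```

The tool's real fingertips sit about 37 mm higher than the reported TCP: the handle top at 29 mm was touched at a reported z of −8. I'll use that offset from here on.

Call:
{"op": "carry_out", "data": {"series": [[0,0,0.1,0],[0,0,0.2,0],[0,0,0,0],[0,0,0,0],[0,0,0,0]], "fingers": -0.2}}

```text
t: 8.95
eef_pos: [406.1, -298.8, 3.6]
tcp_rot: [3.141, -0.0, 0.168]
ft_force: [-0.1, -0.2, -0.4]
opening: 0.369
grip_force: 0.0
```

Call:
{"op": "carry_out", "data": {"series": [[0,0,0,0],[0,0,0,0],[0,0,-0.1,0],[0,0,-0.15,0],[0,0,-0.15,0]]}}

```text
t: 9.45
eef_pos: [406.0, -298.8, -17.2]
tcp_rot: [-3.142, 0.0, 0.168]
ft_force: [0.0, -0.1, 0.0]
opening: 0.601
grip_force: 0.0
```

Call:
{"op": "carry_out", "data": {"series": [[0,0,-0.1,0],[0,0,-0.1,0],[0,0,-0.08,0],[0,0,0,0],[0,0,0,0]]}}

```text
t: 9.95
eef_pos: [406.1, -298.9, -30.4]
tcp_rot: [3.142, 0.0, 0.168]
ft_force: [0.4, -0.7, 0.8]
opening: 0.6
grip_force: 0.0
```

Call:
{"op": "carry_out", "data": {"series": [[0,0,0,0],[0,0,0,0],[0,0,0,0],[0,0,0,0],[0,0,0,0]], "fingers": 1}}

```text
t: 10.45
eef_pos: [406.1, -298.8, -30.3]
tcp_rot: [3.141, 0.0, 0.168]
ft_force: [-0.8, 0.5, 1.3]
opening: 0.292
grip_force: 29.9
```

Call:
{"op": "carry_out", "data": {"series": [[0,0,0,0],[0,0,0,0],[0,0,0,0],[0,0,0.05,0],[0,0,0.05,0]]}}

```text
t: 10.95
eef_pos: [405.8, -298.7, -25.6]
tcp_rot: [-3.141, 0.001, 0.168]
ft_force: [1.4, 0.0, -2.9]
opening: 0.289
grip_force: 30.0
```

Call:
{"op": "carry_out", "data": {"series": [[0,0,0.05,0],[0,0,0.05,0],[0,0,0,0],[0,0,0,0],[0,0,0,0]]}}

```text
t: 11.45
eef_pos: [406.1, -298.9, -20.4]
tcp_rot: [3.141, -0.0, 0.168]
ft_force: [-1.1, -0.2, -2.5]
opening: 0.295
grip_force: 30.0
```

Run:
```python
from h import *
np.set_printoptions(precision=3,suppress=True)
s=env.state();print(s)
snap("wrist","w5.png"); snap("scene","s5.png");snap("top","t5.png")
```

```text
{'t': 11.45, 'joints': array([-0.766,  0.627,  2.024, -0.   ,  0.49 ,  0.638]), 'qvel': array([ 0.   , -0.001,  0.   , -0.001,  0.001, -0.   ]), 'tau': array([  0.306, -57.499, -12.443,   0.178,  -0.212,  -0.012]), 'eef_pos': array([ 406.086, -298.897,  -20.445]), 'tcp_rot': array([ 3.141, -0.   ,  0.168]), 'ft_force': array([-1.103, -0.23 , -2.518]), 'moment': array([-0.063,  0.32 , -0.019]), 'grip_force': 29.999546706676483, 'opening': 0.29544559531172315}
```

Call:
{"op": "carry_out", "data": {"series": [[0,0,0.08,0],[0,0,0.1,0],[0,0,0.12,0],[0,0,0.1,0],[0,0,0.1,0]]}}

```text
t: 12.1
eef_pos: [406.2, -299.0, 5.2]
tcp_rot: [3.141, -0.0, 0.168]
ft_force: [-0.2, -0.4, -3.8]
opening: 0.292
grip_force: 30.0
```

Run:
```python
from h import *
np.set_printoptions(precision=3,suppress=True)
s=env.state();print(s["eef_pos"],s["ft_force"],s["moment"])
snap("wrist","w6.png")
for n in ("board","biscuit0"):
    print(n,[(round(d["conf"],2),np.round(np.array(d["position"])*[480,640],1)) for d in env.look_for("wrist",n)])
a,b=[cv2.imread(f"pics/raw_w{i}.png",0)[0:215,215:420] for i in (5,6)]
# track features
p=cv2.goodFeaturesToTrack(a,60,.02,6); q,st,e=cv2.calcOpticalFlowPyrLK(a,b,p,None)
g=st[:,0]==1; d=(q-p)[g,0]
for y0 in range(0,215,30):
    m=(p[g,0,1]>=y0)&(p[g,0,1]<y0+30)
    if m.any(): print(y0,np.median(d[m],0),m.sum())
```

```text
[ 406.159 -298.965    5.209] [-0.194 -0.41  -3.759] [-0.05   0.397  0.011]
board [(0.75, array([162.7, 322.7])), (0.33, array([ 73.4, 316.1]))]
biscuit0 [(0.9, array([443.8, 328.9])), (0.78, array([ 68.6, 255. ])), (0.75, array([ 75.8, 317.9])), (0.62, array([ 48.4, 384. ]))]
30 [-4.075 10.874] 13
60 [6.678 6.78 ] 3
90 [-0.097  3.288] 10
120 [2.166 1.114] 9
150 [-2.204 -1.169] 10
180 [-5.016 -3.692] 9
```

```bash
cat >> h.py <<'E'
def tilt(img,ref="pics/raw_w2.png"):
    """board pose in tool-camera frame by SIFT against w2 (level, eef z 22.4)"""
    c0=env.calibration("wrist"); s=env.state(); T=np.array(c0["pose"],float).copy()
    e=np.array(s["eef_pos"]); T0=T.copy(); T0[:3,3]+=np.array([406.13,-298.91,22.4])-e   # needs yaw .168
    cal0=dict(c0,pose=T0); K=np.array(c0["K"],float); D=np.array(c0["dist"],float)
    a=cv2.imread(ref,0); b=cv2.imread(img,0)
    m=np.zeros_like(a); m[0:330,190:440]=255
    S=cv2.SIFT_create(contrastThreshold=.01); ka,da=S.detectAndCompute(a,m); kb,db=S.detectAndCompute(b,None)
    M=[x for x,y in cv2.BFMatcher().knnMatch(da,db,k=2) if x.distance<.75*y.distance]
    bp=np.array([516,-279.5,4.]); c,sn=np.cos(.168),np.sin(.168); R=np.array([[c,-sn,0],[sn,c,0],[0,0,1]])
    O=[];I=[]
    for x in M:
        u,v=ka[x.queryIdx].pt
        P=R.T@(at_z("wrist",u,v,34,cal0)-bp); 
        if P[0]<-55: P=R.T@(at_z("wrist",u,v,29,cal0)-bp)
        if abs(P[1])<46 and (P[0]>-55 or abs(P[1])<13): O.append(P);I.append(kb[x.trainIdx].pt)
    O=np.array(O);I=np.array(I)
    ok,r,t,inl=cv2.solvePnPRansac(O,I,K,D,reprojectionError=4,iterationsCount=2000)
    Rc=T[:3,:3]@cv2.Rodrigues(r)[0]; tw=T[:3,:3]@t[:,0]+T[:3,3]
    return len(O),0 if inl is None else len(inl),Rc,tw
E
python3 - <<'E'
from h import *
np.set_printoptions(precision=3,suppress=True)
snap("wrist","w7.png")
for f in ("pics/raw_w6.png","pics/raw_w7.png"):
    n,i,R,t=tilt(f); print(n,i,t,"tip",R@[55,0,16]+t,"x axis",R[:,0],"down deg",np.degrees(np.arcsin(-R[2,0])))
E
```

```text
48 21 [ 509.683 -282.097   14.99 ] tip [ 566.136 -274.082   20.455] x axis [ 0.973  0.138 -0.186] down deg 10.744924544429477
46 18 [ 508.52  -283.966   13.987] tip [ 565.1   -275.632   17.198] x axis [ 0.966  0.128 -0.225] down deg 12.985083135010614
```

Run:
```python
from h import *
F=[];M=[]
for i in range(8):
    env.read_camera("wrist"); s=env.state(); F.append(s["ft_force"]);M.append(s["moment"])
print(np.round(F,2),np.mean(F,0).round(2)); print(np.mean(M,0).round(3),np.std(M,0).round(3))
```

```text
[[-1.77 -1.29 -1.21]
 [-1.99 -0.07 -1.59]
 [-0.79 -0.87 -0.16]
 [-2.45 -1.09  0.05]
 [-1.64 -0.8  -1.24]
 [-2.08 -0.64 -0.07]
 [-1.83 -1.45 -0.59]
 [-1.2  -1.79 -0.57]] [-1.72 -1.   -0.67]
[-0.161  0.282 -0.076] [0.022 0.022 0.035]
```

Call:
{"op": "carry_out", "data": {"series": [[0,0,-0.14,0],[0,0,-0.14,0],[0,0,-0.14,0],[0,0,-0.14,0],[0,0,-0.14,0]]}}

```text
t: 13.2
eef_pos: [405.9, -298.8, -31.2]
tcp_rot: [-3.141, 0.0, 0.168]
ft_force: [-8.0, -1.2, 11.9]
opening: 0.291
grip_force: 30.0
```

Call:
{"op": "carry_out", "data": {"series": [[0,0,0,0],[0,0,0,0],[0,0,0,0],[0,0,0,0],[0,0,0,0]], "fingers": -0.1}}

```text
t: 13.7
eef_pos: [406.3, -299.0, -30.2]
tcp_rot: [3.141, -0.0, 0.168]
ft_force: [-0.3, -0.2, 0.2]
opening: 0.545
grip_force: 0.0
```

Run:
```python
from h import *
np.set_printoptions(precision=3,suppress=True)
print(env.state()["eef_pos"],env.state()["opening"])
snap("wrist","w8.png")
for f in ("pics/raw_w8.png",):
    n,i,R,t=tilt(f); print(n,i,t,"tip",R@[55,0,16]+t,"x axis",R[:,0],"down deg",np.degrees(np.arcsin(-R[2,0])))
print([(round(d["conf"],2),at_z("wrist",d["position"][1]*640,d["position"][0]*480,34)) for d in env.look_for("wrist","biscuit0")])
```

```text
[ 406.267 -298.956  -30.237] 0.5451520308229513
49 15 [ 507.111 -289.095   -2.905] tip [ 563.985 -282.383   -4.035] x axis [ 0.955  0.054 -0.292] down deg 16.98001539512897
[(0.6, array([ 511.957, -302.508,   34.   ])), (0.59, array([ 501.037, -280.443,   34.   ])), (0.55, array([ 497.435, -257.736,   34.   ]))]
```

Call:
{"op": "carry_out", "data": {"series": [[0.13,0.02,0,0],[0.13,0.02,0,0],[0.13,0.02,0,0],[0.14,0.03,0,0],[0.14,0.03,0,0]]}}

```text
t: 14.3
eef_pos: [440.3, -292.7, -30.5]
tcp_rot: [3.141, -0.0, 0.168]
ft_force: [1.1, -0.8, 0.3]
opening: 0.552
grip_force: 0.0
```

Call:
{"op": "carry_out", "data": {"series": [[0,0,0,0],[0,0,0,0],[0,0,0,0],[0,0,0,0],[0,0,0,0]], "fingers": 1}}

```text
t: 14.8
eef_pos: [439.4, -292.9, -30.5]
tcp_rot: [-3.142, 0.0, 0.167]
ft_force: [-0.5, 0.2, 0.2]
opening: 0.294
grip_force: 30.0
```

Call:
{"op": "carry_out", "data": {"series": [[0,0,0.04,0],[0,0,0.08,0],[0,0,0.08,0],[0,0,0.04,0],[0,0,0,0]]}}

```text
t: 15.3
eef_pos: [439.7, -293.0, -18.1]
tcp_rot: [3.141, -0.0, 0.168]
ft_force: [0.2, -0.3, -4.0]
opening: 0.296
grip_force: 30.0
```

```bash
cat >> h.py <<'E'
def ft(n=6):
    F=[];M=[]
    for i in range(n):
        s=env.state(); F.append(s["ft_force"]);M.append(s["moment"]); env.read_camera("top")
    return np.mean(F,0).round(2),np.mean(M,0).round(3)
E
python3 - <<'E'
from h import *
np.set_printoptions(precision=3,suppress=True)
print(env.state()["eef_pos"],env.state()["opening"],ft(6))
snap("wrist","w9.png"); snap("scene","s9.png")
im=cv2.imread("pics/raw_s9.png"); w=cv2.imread("pics/raw_w9.png")
E
```

```text
[ 439.729 -292.978  -18.051] 0.2958820083097848 (array([ 0.05,  0.05, -3.92]), array([-0.013,  0.246, -0.019]))
```

Call:
{"op": "carry_out", "data": {"series": [[0,0,0.16,0],[0,0,0.3,0],[0,0,0.4,0],[0,0,0.4,0],[0,0,0.3,0]]}}

```text
t: 16.2
eef_pos: [439.8, -293.0, 61.2]
tcp_rot: [3.141, -0.001, 0.168]
ft_force: [-0.4, -1.5, -3.7]
opening: 0.289
grip_force: 30.0
```

Call:
{"op": "carry_out", "data": {"series": [[0.1,0.2,0,-0.1],[0.16,0.5,0,-0.16],[0.18,0.7,0,-0.18],[0.18,0.9,0,-0.18],[0.18,0.9,0,-0.18]]}}

```text
t: 16.7
eef_pos: [479.7, -131.6, 60.1]
tcp_rot: [3.141, -0.0, 0.082]
ft_force: [1.0, -0.3, -3.8]
opening: 0.292
grip_force: 30.0
```

Call:
{"op": "carry_out", "data": {"series": [[0.18,0.9,0,-0.18],[0.18,0.8,0,-0.18],[0.18,0.6,0,-0.18],[0.16,0.5,0,-0.16],[0.1,0.3,0,-0.1]]}}

```text
t: 17.2
eef_pos: [519.9, 24.1, 60.1]
tcp_rot: [-3.142, -0.0, 0.001]
ft_force: [1.2, -0.1, -4.4]
opening: 0.289
grip_force: 30.0
```

Run:
```python
from h import *
np.set_printoptions(precision=3,suppress=True)
print(env.state()["eef_pos"],env.state()["opening"],ft(4))
snap("top","t10.png"); snap("wrist","w10.png"); snap("scene","s10.png")
for c in ("top","wrist"): print(c,[(round(d["conf"],2),np.round(np.array(d["position"])*[480,640]),at_z(c,d["position"][1]*640,d["position"][0]*480,125)) for d in env.look_for(c,"biscuit0")])
```

```text
[519.852  24.076  60.12 ] 0.2887623558102682 (array([ 0.29,  0.59, -4.33]), array([0.097, 0.235, 0.007]))
top [(0.81, array([341., 421.]), array([ 317.255, -218.525,  125.   ])), (0.72, array([349., 459.]), array([ 302.572, -300.202,  125.   ])), (0.69, array([186., 465.]), array([ 663.493, -317.628,  125.   ])), (0.61, array([193., 409.]), array([ 640.164, -191.215,  125.   ]))]
wrist [(0.89, array([ 92., 394.]), array([608.901,  -0.175, 125.   ])), (0.87, array([155., 320.]), array([589.821,  23.141, 125.   ])), (0.74, array([141., 252.]), array([594.286,  45.312, 125.   ]))]
```

Call:
{"op": "carry_out", "data": {"series": [[0,0,-0.1,0],[0,0,-0.2,0],[0,0,-0.2,0],[0,0,-0.1,0],[0,0,0,0]]}}

```text
t: 18.15
eef_pos: [519.0, 22.1, 28.4]
tcp_rot: [-3.142, 0.002, 0.0]
ft_force: [-0.3, -0.6, -3.9]
opening: 0.294
grip_force: 30.0
```

Call:
{"op": "carry_out", "data": {"series": [[0,0,1.0,0],[0,0,0,0],[0,0,0,0],[0,0,0,0],[0,0,0,0]]}}

```text
t: 18.65
eef_pos: [519.0, 22.2, 78.6]
tcp_rot: [-3.142, 0.002, 0.0]
ft_force: [-0.2, 0.1, -4.0]
opening: 0.291
grip_force: 30.0
```

Run:
```python
from h import *
np.set_printoptions(precision=3,suppress=True)
print(env.state()["eef_pos"],ft(2))
snap("wrist","w11.png"); snap("scene","s11.png")
for c in ("wrist",): print(c,[(round(d["conf"],2),np.round(np.array(d["position"])*[480,640])) for d in env.look_for(c,"biscuit0")])
a,b=[cv2.imread(f"pics/raw_w{i}.png",0)[0:300,180:460] for i in (10,11)]
p=cv2.goodFeaturesToTrack(a,80,.02,6); q,st,e=cv2.calcOpticalFlowPyrLK(a,b,p,None)
g=(st[:,0]==1)&(e[:,0]<20); d=(q-p)[g,0]
for y0 in range(0,300,40):
    m=(p[g,0,1]>=y0)&(p[g,0,1]<y0+40)
    if m.any(): print(y0,np.median(d[m],0),m.sum())
```

```text
[518.979  22.155  78.59 ] (array([-0.15, -0.16, -4.08]), array([0.009, 0.262, 0.013]))
wrist [(0.74, array([158., 318.])), (0.68, array([ 95., 386.])), (0.58, array([143., 259.]))]
0 [-18.946  14.191] 4
40 [-1.172  8.963] 10
80 [-0.969 -0.069] 12
120 [-7.403 -5.689] 7
160 [ -7.75  -13.163] 10
200 [  1.499 -10.123] 13
240 [-2.164 -8.223] 4
280 [-2.31  -7.225] 11
```

Call:
{"op": "carry_out", "data": {"series": [[0,0,-0.2,0],[0,0,-0.25,0],[0,0,-0.15,0],[0,0,0,0],[0,0,1.0,0]]}}

```text
t: 19.4
eef_pos: [516.5, 22.2, 94.9]
tcp_rot: [-3.141, 0.012, -0.0]
ft_force: [0.3, 0.1, -4.1]
opening: 0.294
grip_force: 30.0
```

Call:
{"op": "carry_out", "data": {"series": [[0,0,0,0],[0,0,0,0],[0,0,0,0],[0,0,0,0],[0,0,0,0]]}}

```text
t: 19.9
eef_pos: [519.2, 22.1, 98.8]
tcp_rot: [-3.142, 0.001, 0.0]
ft_force: [0.7, -0.1, -4.3]
opening: 0.291
grip_force: 30.0
```

Run:
```python
from h import *
np.set_printoptions(precision=3,suppress=True)
print(env.state()["eef_pos"],ft(2))
snap("wrist","w12.png"); snap("scene","s12.png")
for c in ("wrist",): print(c,[(round(d["conf"],2),np.round(np.array(d["position"])*[480,640])) for d in env.look_for(c,"biscuit0")])
```

```text
[519.249  22.131  98.815] (array([ 0.17,  0.29, -4.03]), array([ 0.027,  0.229, -0.011]))
wrist [(0.94, array([104., 380.])), (0.93, array([163., 316.])), (0.87, array([149., 262.]))]
```

Call:
{"op": "carry_out", "data": {"series": [[0,0,-0.25,0],[0,0,-0.35,0],[0,0,-0.22,0],[0,0,0,0],[0,0,1.0,0]]}}

```text
t: 20.65
eef_pos: [516.7, 22.2, 104.5]
tcp_rot: [-3.141, 0.011, 0.0]
ft_force: [1.5, 0.7, -2.9]
opening: 0.295
grip_force: 30.0
```

Call:
{"op": "carry_out", "data": {"series": [[0,0,0,0],[0,0,0,0],[0,0,0,0],[0,0,0,0],[0,0,0,0]]}}

```text
t: 21.15
eef_pos: [519.2, 22.1, 107.9]
tcp_rot: [-3.142, 0.001, 0.0]
ft_force: [0.3, 0.1, -4.5]
opening: 0.293
grip_force: 30.0
```

Run:
```python
from h import *
np.set_printoptions(precision=3,suppress=True)
print(env.state()["eef_pos"],ft(2))
snap("wrist","w13.png"); snap("scene","s13.png")
for c in ("wrist",): print(c,[(round(d["conf"],2),np.round(np.array(d["position"])*[480,640])) for d in env.look_for(c,"biscuit0")])
```

```text
[519.23   22.103 107.857] (array([ 0.24,  0.22, -4.15]), array([ 0.022,  0.182, -0.001]))
wrist [(0.84, array([144., 263.])), (0.59, array([148., 317.])), (0.57, array([ 67., 380.])), (0.5, array([462., 595.]))]
```

Call:
{"op": "carry_out", "data": {"series": [[0,0,-0.25,0],[0,0,-0.35,0],[0,0,-0.22,0],[0,0,0,0],[0,0,1.0,0]]}}

```text
t: 21.9
eef_pos: [516.7, 22.2, 113.5]
tcp_rot: [-3.141, 0.011, 0.0]
ft_force: [1.9, 0.5, -2.9]
opening: 0.288
grip_force: 30.1
```

Call:
{"op": "carry_out", "data": {"series": [[0,0,0,0],[0,0,0,0],[0,0,0,0],[0,0,0,0],[0,0,0,0]]}}

```text
t: 22.4
eef_pos: [519.3, 22.1, 116.9]
tcp_rot: [3.142, 0.001, 0.0]
ft_force: [-0.5, 0.1, -4.3]
opening: 0.293
grip_force: 30.0
```

Run:
```python
from h import *
np.set_printoptions(precision=3,suppress=True)
print(env.state()["eef_pos"],ft(2))
snap("wrist","w14.png"); snap("scene","s14.png")
for c in ("wrist","scene"): print(c,[(round(d["conf"],2),np.round(np.array(d["position"])*[480,640])) for d in env.look_for(c,"biscuit0")])
```

```text
[519.293  22.118 116.923] (array([-0.59, -0.23, -3.7 ]), array([-0.005,  0.143, -0.04 ]))
wrist [(0.94, array([459., 592.])), (0.93, array([ 18., 314.])), (0.64, array([ 37., 363.])), (0.6, array([ 19., 284.])), (0.41, array([256.,  39.]))]
scene [(0.73, array([248., 174.])), (0.64, array([292., 319.])), (0.58, array([259., 220.])), (0.55, array([281., 303.])), (0.52, array([174., 288.]))]
```

Run:
```python
from h import *
np.set_printoptions(precision=1,suppress=True)
print(ft(6)); cal=env.calibration("wrist")
for c in ("wrist","scene","top"):
    if c!="top": snap(c,c+"15.png")
    for d in env.look_for(c,"biscuit0"):
        p=np.array(d["position"])*[480,640]; print(c,round(d["conf"],2),p,at_z(c,p[1],p[0],16),at_z(c,p[1],p[0],90))
```

```text
(array([-0.2,  0. , -3.2]), array([0. , 0.2, 0. ]))
wrist 0.96 [458.8 590.1] [ 310.9 -213.7   16. ] [ 380.7 -156.9   90. ]
wrist 0.81 [ 19.6 284.7] [661.1  47.2  16. ] [647.1  41.6  90. ]
wrist 0.78 [ 36.2 360.2] [651.3  -2.1  16. ] [639.7   4.1  90. ]
wrist 0.58 [ 18.3 317.1] [661.8  26.2  16. ] [647.7  25.6  90. ]
scene 0.72 [261.6 223.1] [ 685.  -208.7   16. ] [ 734.  -162.9   90. ]
scene 0.65 [246.7 174.3] [ 698.5 -349.4   16. ] [ 746.5 -292.6   90. ]
scene 0.6 [282.  303.2] [653.    1.7  16. ] [704.6  30.9  90. ]
scene 0.57 [165.5 261.2] [ 310.2 -323.8   16. ] [ 388.7 -269.    90. ]
scene 0.56 [287.4 311.2] [659.2  26.5  16. ] [710.2  53.8  90. ]
scene 0.56 [174.  288.7] [ 308.1 -229.5   16. ] [ 386.8 -182.1   90. ]
scene 0.42 [290.9 319. ] [660.1  47.9  16. ] [711.1  73.5  90. ]
top 0.77 [350.1 461.1] [ 297.8 -336.3   16. ] [ 299.7 -314.6   90. ]
top 0.76 [190.4 465.7] [ 687.6 -353.1   16. ] [ 663.7 -330.2   90. ]
top 0.6 [345.1 418.3] [ 305.4 -235.5   16. ] [ 306.8 -220.5   90. ]
top 0.48 [193.2 407.8] [ 673.3 -207.5   16. ] [ 650.4 -194.3   90. ]
```

All three biscuits are on the basket floor, at (661,47), (661,26) and (651,−2); the wrist and scene views agree. Next I lay the empty board on bare table so I can regrip it near the end of its handle.

Call:
{"op": "carry_out", "data": {"series": [[-0.3,0.3,0,0],[-0.4,0.45,0,0],[-0.45,0.5,0,0],[-0.45,0.5,0,0],[-0.3,0.3,0,0]]}}

```text
t: 23.75
eef_pos: [423.1, 125.8, 117.6]
tcp_rot: [-3.142, 0.0, 0.001]
ft_force: [-0.5, -0.4, -2.5]
opening: 0.293
grip_force: 30.0
```

Call:
{"op": "carry_out", "data": {"series": [[0,0,-0.3,0],[0,0,-0.4,0],[0,0,-0.4,0],[0,0,-0.3,0],[0,0,-0.2,0]]}}

```text
t: 24.25
eef_pos: [424.5, 124.6, 36.7]
tcp_rot: [3.141, 0.001, 0.0]
ft_force: [-0.4, -0.8, -3.8]
opening: 0.292
grip_force: 30.0
```

Call:
{"op": "carry_out", "data": {"series": [[0,0,-0.25,0],[0,0,-0.25,0],[0,0,-0.25,0],[0,0,-0.25,0],[0,0,-0.25,0]]}}

```text
t: 24.75
eef_pos: [424.7, 124.7, -25.0]
tcp_rot: [3.142, -0.0, 0.0]
ft_force: [-2.7, 0.5, 1.1]
opening: 0.293
grip_force: 30.0
```

Call:
{"op": "carry_out", "data": {"series": [[0,0,-0.1,0],[0,0,-0.03,0],[0,0,0,0],[0,0,0,0],[0,0,0,0]]}}

```text
t: 25.25
eef_pos: [425.0, 124.7, -31.1]
tcp_rot: [-3.142, -0.001, 0.0]
ft_force: [-1.4, 0.7, -0.3]
opening: 0.289
grip_force: 30.0
```

Call:
{"op": "carry_out", "data": {"series": [[0,0,0,0],[0,0,0,0],[0,0,0,0],[0,0,0,0],[-0.1,0,-0.05,0]], "fingers": -0.1}}

```text
t: 25.75
eef_pos: [420.1, 124.7, -33.8]
tcp_rot: [-3.142, -0.001, 0.0]
ft_force: [0.8, -0.7, -0.4]
opening: 0.544
grip_force: 0.0
```

Call:
{"op": "carry_out", "data": {"series": [[-0.15,0,0,0],[-0.15,0,0,0],[-0.15,0,0,0],[-0.15,0,0,0],[-0.08,0,0,0]]}}

```text
t: 26.25
eef_pos: [384.6, 124.6, -33.9]
tcp_rot: [3.141, 0.0, 0.0]
ft_force: [-0.3, 0.1, -0.3]
opening: 0.549
grip_force: 0.0
```

Call:
{"op": "carry_out", "data": {"series": [[0,0,0,0],[0,0,0,0],[0,0,0,0],[0,0,0,0],[0,0,0,0]], "fingers": 1}}

```text
t: 26.75
eef_pos: [385.9, 124.6, -34.0]
tcp_rot: [3.142, -0.0, 0.0]
ft_force: [1.5, -1.0, -0.9]
opening: 0.292
grip_force: 30.0
```

Run:
```python
from h import *
np.set_printoptions(precision=1,suppress=True)
print(env.state()["eef_pos"],env.state()["opening"])
snap("wrist","w16.png"); snap("scene","s16.png"); 
for d in env.look_for("wrist","board"): 
    p=np.array(d["position"])*[480,640]; print(round(d["conf"],2),p,at_z("wrist",p[1],p[0],20))
for d in env.look_for("scene","board"): 
    p=np.array(d["position"])*[480,640]; print(round(d["conf"],2),p,at_z("scene",p[1],p[0],20))
```

```text
[385.9 124.6 -34. ] 0.29198771251398914
0.96 [125.2 319.6] [465.2 126.6  20. ]
0.54 [123.4 614.7] [465.5  25.3  20. ]
0.68 [251.  379.4] [479.4 129.8  20. ]
0.22 [209.5 242.3] [ 504.9 -266.5   20. ]
```

Call:
{"op": "carry_out", "data": {"series": [[0,0,1.0,0],[0,0,0,0],[0,0,1.0,0],[0,0,0,0],[0,0,1.0,0]]}}

```text
t: 27.45
eef_pos: [383.2, 124.2, 112.6]
tcp_rot: [3.14, 0.009, 0.0]
ft_force: [-0.5, 0.7, -4.2]
opening: 0.297
grip_force: 30.0
```

Call:
{"op": "carry_out", "data": {"series": [[0,0,0,0],[0,0,1.0,0],[0,0,0,0],[0,0,1.0,0],[0,0,0,0]]}}

```text
t: 27.95
eef_pos: [387.5, 124.9, 218.4]
tcp_rot: [-3.141, -0.006, 0.0]
ft_force: [1.1, 0.5, -3.2]
opening: 0.295
grip_force: 30.0
```

Run:
```python
from h import *
np.set_printoptions(precision=3,suppress=True)
print(env.state()["eef_pos"],ft(5))
w=snap("wrist","w17.png"); snap("scene","s17.png")
print([(round(d["conf"],2),np.round(np.array(d["position"])*[480,640])) for d in env.look_for("wrist","board")])
print([(round(d["conf"],2),np.round(np.array(d["position"])*[480,640])) for d in env.look_for("scene","board")])
```

```text
[387.475 124.946 218.387] (array([ 0.2 , -0.31, -3.79]), array([0.029, 0.221, 0.018]))
[]
[(0.57, array([188., 394.]))]
```

```bash
cat >> h.py <<'E'
E_=[]
def _box(x0,x1,y0,y1,z0,z1):
    c=[np.array([x,y,z],float) for x in(x0,x1) for y in(y0,y1) for z in(z0,z1)]
    for i in range(8):
        for j in (1,2,4):
            if not i&j: E_.append((c[i],c[i|j]))
_box(-55,55,-45,45,0,14);_box(-55,55,37,45,14,32);_box(-55,55,-45,-37,14,32);_box(-55,-47,-45,45,14,32);_box(-145,-55,-14,14,7,25)
PTS=np.array([a+(b-a)*k/30 for a,b in E_ for k in range(31)])
def fit(cam,img,gx=-112,gz=21,yaw=None,rng=range(0,100,2),cal=None,eef=None):
    s=env.state(); e=np.array(s["eef_pos"])+[0,0,56] if eef is None else eef; yaw=s["tcp_rot"][2] if yaw is None else yaw
    g=cv2.GaussianBlur(cv2.imread(img,0),(3,3),0); ed=cv2.Canny(g,30,80); dt=np.minimum(cv2.distanceTransform(255-ed,cv2.DIST_L2,3),8)
    cal=cal or env.calibration(cam); out=[]
    for th in rng:
        t=np.radians(th); B=np.array([[np.cos(t),0,np.sin(t)],[0,1,0],[-np.sin(t),0,np.cos(t)]])
        Y=np.array([[np.cos(yaw),-np.sin(yaw),0],[np.sin(yaw),np.cos(yaw),0],[0,0,1]])
        for dx in (-6,-3,0,3,6):
            P=e+(PTS-[gx+dx,0,gz])@(Y@B).T
            uv=proj(cam,P,cal); m=(uv[:,0]>=0)&(uv[:,0]<639)&(uv[:,1]>=0)&(uv[:,1]<(330 if cam=="wrist" else 479))
            if m.sum()<300: continue
            q=uv[m].round().astype(int); out.append((dt[q[:,1],q[:,0]].mean(),th,gx+dx))
    return sorted(out)[:4]
E
python3 - <<'E'
from h import *
e16=np.array([385.9,124.6,22.]); s=env.state(); c=env.calibration("wrist")
print("w16",fit("wrist","pics/raw_w16.png",yaw=0.,eef=e16,cal=dict(c,pose=np.array(c["pose"])+np.pad((e16-[0,0,56]-s["eef_pos"]).reshape(3,1),((0,1),(3,0))))))
print("s16",fit("scene","pics/raw_s16.png",yaw=0.,eef=e16))
print("w17",fit("wrist","pics/raw_w17.png")); print("s17",fit("scene","pics/raw_s17.png"))
E
```

```text
w16 [(np.float32(2.1822867), 10, -106), (np.float32(2.2026136), 12, -106), (np.float32(2.2769947), 8, -106), (np.float32(2.3272684), 14, -106)]
s16 [(np.float32(1.2540826), 0, -115), (np.float32(1.2555776), 0, -118), (np.float32(1.29717), 2, -115), (np.float32(1.3144534), 2, -112)]
w17 [(np.float32(3.0453207), 48, -118), (np.float32(3.1156793), 48, -112), (np.float32(3.1433403), 48, -115), (np.float32(3.1512582), 46, -109)]
s17 [(np.float32(1.0796337), 44, -109), (np.float32(1.0930814), 46, -109), (np.float32(1.1095304), 48, -109), (np.float32(1.1205164), 50, -109)]
```

Call:
{"op": "carry_out", "data": {"series": [[-0.24,0.5,0,0.24],[-0.24,0.5,0,0.24],[-0.24,0.5,0,0.24],[-0.25,0.5,0,0.24],[-0.25,0.48,0,0.23]]}}

```text
t: 28.9
eef_pos: [324.0, 249.6, 215.7]
tcp_rot: [3.141, 0.0, 0.126]
ft_force: [-0.5, -0.4, -2.7]
opening: 0.291
grip_force: 30.0
```

Call:
{"op": "carry_out", "data": {"series": [[0,0,-0.4,0],[0,0,-0.6,0],[0,0,-0.6,0],[0,0,-0.5,0],[0,0,-0.34,0]]}}

```text
t: 29.4
eef_pos: [324.0, 248.3, 92.3]
tcp_rot: [3.141, 0.002, 0.125]
ft_force: [-0.0, 1.2, -2.8]
opening: 0.29
grip_force: 30.0
```

Run:
```python
from h import *
np.set_printoptions(precision=3,suppress=True)
s=env.state();print(s["eef_pos"],s["tcp_rot"],s["joints"])
snap("wrist","w18.png"); snap("scene","s18.png")
print("w",fit("wrist","pics/raw_w18.png")[:2]); print("s",fit("scene","pics/raw_s18.png")[:2])
```

```text
[324.042 248.33   92.303] [3.141 0.002 0.125] [ 0.492  0.323  2.16  -0.     0.66   1.938]
w [(np.float32(3.0594745), 46, -106), (np.float32(3.113436), 48, -118)]
s [(np.float32(1.2071869), 68, -118), (np.float32(1.2312254), 66, -118)]
```

Call:
{"op": "carry_out", "data": {"series": [[0.25,0.03,0.13,0],[0.25,0.03,0.13,0],[0.23,0.03,0.12,0],[0.24,0.03,0.11,0],[0.24,0.03,0.11,0]]}}

```text
t: 30.0
eef_pos: [385.3, 256.1, 125.0]
tcp_rot: [3.142, 0.0, 0.125]
ft_force: [-2.7, -0.0, -1.3]
opening: 0.295
grip_force: 30.0
```

Call:
{"op": "carry_out", "data": {"series": [[0.27,0.03,0.07,0],[0.27,0.04,0.07,0],[0.14,0.02,0.02,0],[0.16,0.02,0.02,0],[0,0,0,0]]}}

```text
t: 30.5
eef_pos: [427.7, 261.7, 133.2]
tcp_rot: [3.142, -0.0, 0.125]
ft_force: [-1.2, -0.2, -2.5]
opening: 0.289
grip_force: 30.0
```

Run:
```python
from h import *
np.set_printoptions(precision=3,suppress=True)
s=env.state();print(s["eef_pos"],s["tcp_rot"],ft(3))
snap("wrist","w19.png"); snap("scene","s19.png")
print("w",fit("wrist","pics/raw_w19.png")[:3]); print("s",fit("scene","pics/raw_s19.png")[:3])
```

```text
[427.746 261.68  133.205] [ 3.142 -0.     0.125] (array([-1.29, -0.4 , -2.87]), array([-0.033,  0.352,  0.031]))
w [(np.float32(2.619007), 84, -115), (np.float32(2.629612), 84, -118), (np.float32(2.6358798), 90, -112)]
s [(np.float32(1.1500093), 96, -109), (np.float32(1.1569141), 94, -109), (np.float32(1.1604661), 94, -106)]
```

Call:
{"op": "carry_out", "data": {"series": [[-0.04,0,0.2,0],[0,0,0.35,0],[0,0,0.4,0],[0,0,0.3,0],[0,0,0.15,0]]}}

```text
t: 31.25
eef_pos: [425.5, 261.9, 205.0]
tcp_rot: [-3.141, -0.003, 0.125]
ft_force: [-0.3, -0.3, -3.2]
opening: 0.291
grip_force: 30.0
```

Call:
{"op": "carry_out", "data": {"series": [[0.2,0.03,0,0],[0.3,0.04,0,0],[0.3,0.04,0,0],[0.3,0.03,0,0],[0.13,0.01,0,0]]}}

```text
t: 31.75
eef_pos: [487.9, 269.1, 202.1]
tcp_rot: [3.141, 0.001, 0.124]
ft_force: [-0.1, -0.6, -2.2]
opening: 0.291
grip_force: 30.0
```

Run:
```python
from h import *
np.set_printoptions(precision=3,suppress=True)
s=env.state();print(s["eef_pos"],s["tcp_rot"],ft(3))
snap("wrist","w20.png"); im=snap("scene","s20.png",(130,310,350,520),3); 
print("w",fit("wrist","pics/raw_w20.png")[:3]); print("s",fit("scene","pics/raw_s20.png")[:3])
```

```text
[487.937 269.076 202.055] [3.141 0.001 0.124] (array([ 0.14, -0.57, -3.09]), array([ 0.034,  0.008, -0.02 ]))
w [(np.float32(2.7423482), 82, -118), (np.float32(2.7995949), 82, -115), (np.float32(2.8188019), 80, -118)]
s [(np.float32(1.1314044), 84, -115), (np.float32(1.1347265), 86, -118), (np.float32(1.1352098), 84, -118)]
```

View pics/s20.png

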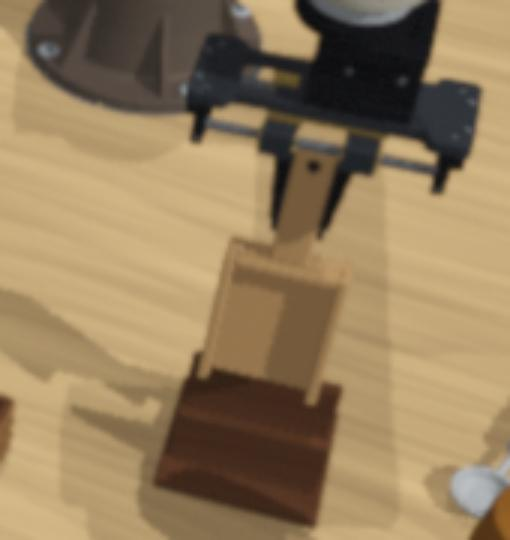

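The picture shows the board hanging handle up over the slot, with its tray face away from the robot. I lower it now.

Call:
{"op": "carry_out", "data": {"series": [[0,0,-0.2,0],[0,0,-0.3,0],[0,0,-0.3,0],[0,0,-0.25,0],[0,0,-0.2,0]]}}

```text
t: 32.5
eef_pos: [486.2, 269.0, 139.4]
tcp_rot: [3.141, 0.001, 0.125]
ft_force: [0.1, 0.5, -4.0]
opening: 0.289
grip_force: 30.0
```

Call:
{"op": "carry_out", "data": {"series": [[0,0,-0.1,0],[0,0,-0.08,0],[0,0,-0.06,0],[0,0,0,0],[0,0,0,0]]}}

```text
t: 33.0
eef_pos: [486.7, 269.1, 128.8]
tcp_rot: [3.142, -0.0, 0.125]
ft_force: [-0.3, 0.2, -4.6]
opening: 0.291
grip_force: 30.0
```

Call:
{"op": "carry_out", "data": {"series": [[0,0,-0.05,0],[0,0,-0.05,0],[0,0,0,0],[0,0,0,0],[0,0,0,0]]}}

```text
t: 33.5
eef_pos: [486.6, 269.1, 123.5]
tcp_rot: [3.141, 0.0, 0.125]
ft_force: [-0.5, 0.5, -3.2]
opening: 0.29
grip_force: 30.0
```

Call:
{"op": "carry_out", "data": {"series": [[0,0,0,0],[0,0,0,0],[0,0,0,0],[0,0,0,0],[0,0,0,0]], "fingers": 0}}

```text
t: 34.0
eef_pos: [486.7, 269.1, 123.7]
tcp_rot: [3.142, -0.0, 0.125]
ft_force: [0.3, 0.3, -1.1]
opening: 0.503
grip_force: 0.0
```

Call:
{"op": "carry_out", "data": {"series": [[0,0,0,0],[0,0,0,0],[0,0,0,0],[0,0,0,0],[0,0,0,0]]}}

```text
t: 34.5
eef_pos: [486.6, 269.1, 123.6]
tcp_rot: [3.141, -0.0, 0.125]
ft_force: [0.3, -0.0, 0.6]
opening: 0.503
grip_force: 0.0
```

Run:
```python
from h import *
np.set_printoptions(precision=3,suppress=True)
s=env.state();print(s["eef_pos"],s["opening"],ft(3))
snap("wrist","w21.png"); im=snap("scene","s21.png")
for c in("wrist","scene"):
  for dz in (0,-6): print(c,dz,fit(c,f"pics/raw_{c[0]}21.png",rng=range(60,120,2),eef=np.array(s["eef_pos"])+[0,0,56+dz])[:3])
```

```text
[486.636 269.106 123.562] 0.5027946563817164 (array([0.05, 0.52, 0.08]), array([-0.008, -0.004, -0.023]))
wrist 0 [(np.float32(2.9459367), 84, -118), (np.float32(2.9683356), 84, -115), (np.float32(2.9772763), 82, -115)]
wrist -6 [(np.float32(2.910669), 84, -112), (np.float32(2.922756), 84, -115), (np.float32(2.953615), 82, -109)]
scene 0 [(np.float32(1.173099), 98, -109), (np.float32(1.1795757), 96, -106), (np.float32(1.1893451), 98, -112)]
scene -6 [(np.float32(1.1878313), 98, -106), (np.float32(1.1965522), 100, -112), (np.float32(1.2043018), 100, -109)]
```

Call:
{"op": "carry_out", "data": {"series": [[0,0,0,0],[0,0,0,0],[0,0,0,0],[0,0,0,0],[0,0,0,0]], "fingers": 1}}

```text
t: 35.25
eef_pos: [486.6, 269.1, 123.5]
tcp_rot: [3.141, 0.0, 0.125]
ft_force: [0.4, 0.4, -0.5]
opening: 0.139
grip_force: 0.0
```

Call:
{"op": "carry_out", "data": {"series": [[0.14,0.02,0,0],[0.14,0.02,0,0],[0.14,0.02,0,0],[0.14,0.02,0,0],[0.14,0.02,0,0]]}}

```text
t: 35.75
eef_pos: [522.3, 274.2, 123.5]
tcp_rot: [3.141, 0.0, 0.125]
ft_force: [0.2, 0.3, -0.3]
opening: 0.002
grip_force: 0.0
```

Run:
```python
from h import *
np.set_printoptions(precision=3,suppress=True)
s=env.state();print(s["eef_pos"],s["opening"],ft(3))
snap("wrist","w22.png"); im=snap("scene","s22.png")
for c in("wrist","scene"):
  for gz in (15,21): print(c,gz,fit(c,f"pics/raw_{c[0]}22.png",rng=range(70,130,2),gz=gz)[:3])
```

```text
[522.308 274.161 123.452] 0.0020817347515548023 (array([-0.14, -0.77, -0.16]), array([-0.015,  0.001, -0.024]))
wrist 15 [(np.float32(3.1790853), 128, -118), (np.float32(3.3213062), 128, -115), (np.float32(3.3400571), 126, -118)]
wrist 21 [(np.float32(2.4809952), 124, -118), (np.float32(2.518774), 124, -115), (np.float32(2.6016805), 122, -118)]
scene 15 [(np.float32(1.15551), 110, -106), (np.float32(1.2044868), 110, -109), (np.float32(1.2089113), 124, -118)]
scene 21 [(np.float32(1.1766639), 108, -112), (np.float32(1.1828469), 110, -118), (np.float32(1.1873507), 110, -115)]
```

Run:
```python
from h import *
ux=np.array([.992,.1247,0]); C=np.array([499,271,0.])
E={}
for c in ("scene","wrist"):
    g=cv2.GaussianBlur(cv2.imread(f"pics/raw_{c[0]}22.png",0),(3,3),0); ed=cv2.Canny(g,30,80); E[c]=np.minimum(cv2.distanceTransform(255-ed,cv2.DIST_L2,3),8)
cal={c:env.calibration(c) for c in E}
# hide-agnostic: blade edges above wall + handle
Y=np.array([[.992,-.1247,0],[.1247,.992,0],[0,0,1]])
P0=PTS[PTS[:,0]<10]
for c in ("scene","wrist"):
  out=[]
  for th in range(66,116,2):
    t=np.radians(th); R=Y@np.array([[np.cos(t),0,np.sin(t)],[0,1,0],[-np.sin(t),0,np.cos(t)]])
    for s in range(-16,17,4):
      for yo in (-6,-3,0,3):
        P=C+ux*s+np.array([-.1247,.992,0])*yo+[0,0,12+16*abs(np.cos(t))]+(P0-[55,0,16])@R.T
        uv=proj(c,P,cal[c]); m=(uv[:,0]>=0)&(uv[:,0]<639)&(uv[:,1]>=0)&(uv[:,1]<(330 if c=="wrist" else 479))
        if m.sum()<300: continue
        q=uv[m].round().astype(int); out.append((round(float(E[c][q[:,1],q[:,0]].mean()),2),th,s,yo))
  print(c,sorted(out)[:8])
```

```text
scene [(0.95, 80, 16, 0), (0.97, 82, 12, 0), (0.98, 84, 4, 0), (0.99, 82, 8, 0), (1.02, 80, 12, 0), (1.02, 84, 8, 0), (1.02, 86, 0, 0), (1.03, 86, -4, 0)]
wrist [(2.62, 78, 4, 0), (2.63, 80, 0, 0), (2.65, 74, 12, 0), (2.66, 76, 8, 0), (2.66, 84, -8, 0), (2.67, 82, -4, 0), (2.68, 72, 16, 0), (2.69, 86, -12, 0)]
```

Call:
{"op": "carry_out", "data": {"series": [[0,0,0,0],[0,0,0,0],[0,0,0,0],[0,0,0,0],[0,0,0,0]], "fingers": -0.2}}

```text
t: 36.5
eef_pos: [521.6, 274.1, 123.6]
tcp_rot: [3.142, -0.0, 0.125]
ft_force: [0.0, -0.4, 0.7]
opening: 0.368
grip_force: 0.0
```

Call:
{"op": "carry_out", "data": {"series": [[0,0,0,0],[-0.3,-0.04,0,0],[-0.3,-0.04,0,0],[-0.3,-0.04,0,0],[-0.29,-0.03,0,0]]}}

```text
t: 37.0
eef_pos: [461.5, 266.5, 123.5]
tcp_rot: [3.141, 0.0, 0.125]
ft_force: [-0.2, 0.1, 0.5]
opening: 0.599
grip_force: 0.0
```

Call:
{"op": "carry_out", "data": {"series": [[0,0,0,0],[0,0,0,0],[0,0,0,0],[0,0,0,0],[0,0,0,0]], "fingers": 1}}

```text
t: 37.5
eef_pos: [462.6, 266.5, 123.4]
tcp_rot: [3.141, -0.0, 0.125]
ft_force: [1.3, -0.4, -0.6]
opening: 0.293
grip_force: 30.0
```

Call:
{"op": "carry_out", "data": {"series": [[0,0,0,0],[0,0,0,0],[0,0,0,0],[0,0,0,0],[0,0,0,0]]}}

```text
t: 38.0
eef_pos: [462.3, 266.6, 123.5]
tcp_rot: [3.141, -0.0, 0.125]
ft_force: [4.0, -1.4, -4.6]
opening: 0.294
grip_force: 30.0
```

Call:
{"op": "carry_out", "data": {"series": [[0.18,0.02,0.02,0],[0.25,0.03,0.02,0],[0.3,0.04,0,0],[0.3,0.04,0,0],[0.3,0.04,0,0]]}}

```text
t: 38.5
eef_pos: [528.1, 275.1, 125.3]
tcp_rot: [3.141, 0.004, 0.125]
ft_force: [-5.1, -0.6, -0.3]
opening: 0.295
grip_force: 30.0
```

Call:
{"op": "carry_out", "data": {"series": [[0,0,0.15,0],[0,0,0.3,0],[0,0,0.4,0],[0,0,0.4,0],[0,0,0.4,0]]}}

```text
t: 39.0
eef_pos: [528.4, 275.2, 209.4]
tcp_rot: [-3.141, -0.0, 0.125]
ft_force: [0.5, 0.3, -3.7]
opening: 0.29
grip_force: 30.0
```

Run:
```python
from h import *
np.set_printoptions(precision=3,suppress=True)
s=env.state();print(s["eef_pos"],s["opening"],ft(3))
snap("wrist","w23.png"); im=snap("scene","s23.png")
for c in("wrist","scene"):
  for gz in (11,16,21): print(c,gz,fit(c,f"pics/raw_{c[0]}23.png",rng=range(70,130,2),gz=gz)[:3])
```

```text
[528.381 275.225 209.351] 0.2903595096558885 (array([ 0.73, -0.15, -2.21]), array([ 0.069, -0.114,  0.004]))
wrist 11 [(np.float32(2.6379385), 112, -118), (np.float32(2.688922), 112, -115), (np.float32(2.6938133), 112, -112)]
wrist 16 [(np.float32(2.6971216), 110, -118), (np.float32(2.7811203), 110, -115), (np.float32(2.8382084), 110, -112)]
wrist 21 [(np.float32(2.867558), 102, -109), (np.float32(2.8725038), 102, -112), (np.float32(2.8938723), 102, -106)]
scene 11 [(np.float32(1.1259642), 102, -118), (np.float32(1.1286409), 100, -112), (np.float32(1.1345868), 100, -109)]
scene 16 [(np.float32(1.1007037), 100, -118), (np.float32(1.1249486), 100, -115), (np.float32(1.1435759), 98, -115)]
scene 21 [(np.float32(1.1199011), 98, -118), (np.float32(1.1390796), 98, -115), (np.float32(1.1643249), 96, -115)]
```

Call:
{"op": "carry_out", "data": {"series": [[-0.08,-0.4,0,0],[-0.08,-0.7,0,0],[-0.08,-0.85,0,0],[-0.08,-0.85,0,0],[-0.08,-0.85,0,0]]}}

```text
t: 39.75
eef_pos: [507.7, 91.2, 206.9]
tcp_rot: [-3.142, 0.002, 0.125]
ft_force: [0.2, -1.4, -4.7]
opening: 0.29
grip_force: 30.0
```

Call:
{"op": "carry_out", "data": {"series": [[-0.08,-0.85,0,0],[-0.08,-0.85,0,0],[-0.08,-0.85,0,0],[-0.08,-0.85,0,0],[-0.08,-0.85,0,0]]}}

```text
t: 40.25
eef_pos: [487.7, -121.4, 207.1]
tcp_rot: [-3.141, 0.001, 0.125]
ft_force: [0.4, 0.6, -3.7]
opening: 0.292
grip_force: 30.0
```

Call:
{"op": "carry_out", "data": {"series": [[-0.08,-0.8,0,0],[-0.08,-0.75,0,0],[-0.08,-0.7,0,0],[-0.08,-0.6,0,0],[-0.08,-0.43,0,0]]}}

```text
t: 40.75
eef_pos: [467.8, -285.5, 206.7]
tcp_rot: [-3.14, 0.001, 0.124]
ft_force: [0.3, 0.2, -3.8]
opening: 0.292
grip_force: 30.0
```

Call:
{"op": "carry_out", "data": {"series": [[0,0,-0.3,0],[0,0,-0.4,0],[0,0,-0.4,0],[0,0,-0.35,0],[0,0,-0.2,0]]}}

```text
t: 41.25
eef_pos: [467.7, -283.2, 123.3]
tcp_rot: [-3.139, 0.002, 0.125]
ft_force: [-0.7, -0.5, -3.7]
opening: 0.294
grip_force: 30.0
```

Run:
```python
from h import *
np.set_printoptions(precision=3,suppress=True)
s=env.state();print(s["eef_pos"],s["tcp_rot"],ft(3))
snap("wrist","w24.png"); im=snap("scene","s24.png")
for c in("wrist","scene"):
  for gz in (11,16,21): print(c,gz,fit(c,f"pics/raw_{c[0]}24.png",rng=range(70,130,2),gz=gz)[:3])
```

```text
[ 467.731 -283.229  123.25 ] [-3.139  0.002  0.125] (array([-0.17, -0.14, -3.84]), array([ 0.055, -0.024, -0.001]))
wrist 11 [(np.float32(2.2297828), 112, -106), (np.float32(2.2513263), 112, -109), (np.float32(2.296587), 112, -112)]
wrist 16 [(np.float32(2.435407), 110, -118), (np.float32(2.5322227), 110, -115), (np.float32(2.5536845), 108, -112)]
wrist 21 [(np.float32(2.3985589), 102, -106), (np.float32(2.5104356), 102, -109), (np.float32(2.6204164), 102, -112)]
scene 11 [(np.float32(1.112339), 104, -118), (np.float32(1.1286447), 104, -115), (np.float32(1.1339338), 102, -115)]
scene 16 [(np.float32(1.0294826), 100, -115), (np.float32(1.0430058), 102, -115), (np.float32(1.0458939), 102, -118)]
scene 21 [(np.float32(0.95532435), 98, -115), (np.float32(0.9654384), 100, -118), (np.float32(0.9881545), 100, -115)]
```

Call:
{"op": "carry_out", "data": {"series": [[0,0,-0.22,0],[0.24,0.03,-0.06,0],[0.22,0.03,-0.05,0],[0.28,0.03,-0.1,0],[0.27,0.03,-0.11,0]]}}

```text
t: 42.0
eef_pos: [523.2, -279.4, 102.5]
tcp_rot: [3.135, -0.009, 0.125]
ft_force: [7.5, 3.7, 29.4]
opening: 0.288
grip_force: 30.0
```

Call:
{"op": "carry_out", "data": {"series": [[0.25,0.03,-0.15,0],[0.25,0.03,-0.15,0],[0.22,0.03,-0.2,0],[0.22,0.03,-0.19,0],[0.18,0.02,-0.23,0]]}}

```text
t: 42.5
eef_pos: [582.7, -272.6, 57.9]
tcp_rot: [3.132, -0.016, 0.125]
ft_force: [10.3, 0.3, 13.4]
opening: 0.287
grip_force: 30.0
```

Run:
```python
from h import *
np.set_printoptions(precision=3,suppress=True)
s=env.state();print(s["eef_pos"],s["tcp_rot"],ft(3))
snap("wrist","w25.png"); im=snap("scene","s25.png")
for c in("wrist","scene"):
  for gz in (16,21): print(c,gz,fit(c,f"pics/raw_{c[0]}25.png",rng=range(90,182,3),gz=gz)[:3])
```

```text
[ 582.745 -272.644   57.948] [ 3.132 -0.016  0.125] (array([ 8.71,  0.89, 10.7 ]), array([ 0.029, -1.048,  0.077]))
wrist 16 [(np.float32(4.326381), 108, -118), (np.float32(4.3540087), 108, -112), (np.float32(4.3597336), 102, -106)]
wrist 21 [(np.float32(4.268255), 102, -118), (np.float32(4.3221755), 102, -115), (np.float32(4.4198246), 108, -106)]
scene 16 [(np.float32(1.7038182), 180, -118), (np.float32(1.7062973), 180, -112), (np.float32(1.7064346), 180, -115)]
scene 21 [(np.float32(1.7066721), 177, -112), (np.float32(1.7070686), 180, -115), (np.float32(1.7168344), 180, -112)]
```

Call:
{"op": "carry_out", "data": {"series": [[0.19,0.02,-0.23,0],[0.14,0.02,-0.26,0],[0.14,0.02,-0.26,0],[0.1,0.01,-0.27,0],[0.09,0.01,-0.25,0]]}}

```text
t: 43.25
eef_pos: [608.4, -266.8, -12.1]
tcp_rot: [3.142, 0.0, 0.125]
ft_force: [2.1, 0.1, 1.2]
opening: 0.289
grip_force: 30.0
```

Run:
```python
from h import *
np.set_printoptions(precision=3,suppress=True)
s=env.state();print(s["eef_pos"],s["tcp_rot"],ft(2))
snap("wrist","w26.png"); im=snap("scene","s26.png")
for c in("wrist","scene"):
  for g in (-70,-90,-110,-125): print(c,g,fit(c,f"pics/raw_{c[0]}26.png",rng=range(90,190,3),gx=g,gz=18)[:2])
print([(round(d["conf"],2),at_z("scene",d["position"][1]*640,d["position"][0]*480,30)) for d in env.look_for("scene","board")])
```

```text
[ 608.39  -266.759  -12.097] [3.142 0.    0.125] (array([ 1.84, -0.04,  0.38]), array([-0.056, -0.101,  0.057]))
wrist -70 [(np.float32(3.6249104), 111, -73), (np.float32(3.6738553), 111, -76)]
wrist -90 [(np.float32(3.716979), 111, -87), (np.float32(3.7172375), 111, -90)]
wrist -110 [(np.float32(4.056662), 111, -116), (np.float32(4.063725), 111, -113)]
wrist -125 [(np.float32(4.0512557), 111, -128), (np.float32(4.055898), 111, -131)]
scene -70 [(np.float32(3.2147088), 111, -76), (np.float32(3.2463388), 111, -70)]
scene -90 [(np.float32(2.702031), 171, -96), (np.float32(2.7139156), 168, -96)]
scene -110 [(np.float32(2.5328379), 108, -116), (np.float32(2.6148121), 105, -116)]
scene -125 [(np.float32(2.3226497), 111, -131), (np.float32(2.384354), 111, -128)]
[(0.87, array([ 439.738, -262.951,   30.   ]))]
```

```bash
cat > flat.py <<'E'
from h import *
def flat(img,ths=(170,175,180),xs=range(420,520,4),ys=range(-310,-240,5),yaws=(.05,.125,.2),cam="scene"):
    g=cv2.GaussianBlur(cv2.imread(img,0),(3,3),0); ed=cv2.Canny(g,30,80); dt=np.minimum(cv2.distanceTransform(255-ed,cv2.DIST_L2,3),8)
    cal=env.calibration(cam)
    # visible edges only: blade + handle outline, plain face & sides
    P0=PTS[(PTS[:,2]<8)|((PTS[:,2]<32.1)&(abs(abs(PTS[:,1])-45)<.1))]; out=[]
    for th in ths:
        t=np.radians(th)
        for yaw in yaws:
            c,s=np.cos(yaw),np.sin(yaw)
            R=np.array([[c,-s,0],[s,c,0],[0,0,1]])@np.array([[np.cos(t),0,np.sin(t)],[0,1,0],[-np.sin(t),0,np.cos(t)]])
            Q=(P0-[55,0,32])@R.T; Q0=-R@[55,0,32]
            uv0=None
            for x in xs:
                for y in ys:
                    P=Q-[Q0[0],Q0[1],0]+[x,y,4]
                    q=proj(cam,P,cal).round().astype(int); m=(q[:,0]>=0)&(q[:,0]<640)&(q[:,1]>=0)&(q[:,1]<480)
                    if m.sum()>300: out.append((round(float(dt[q[m,1],q[m,0]].mean()),2),th,yaw,x,y))
    return sorted(out)[:6]
if __name__=="__main__":
    import sys; print(flat(sys.argv[1]))
E
python3 flat.py pics/raw_s26.png
python3 - <<'E'
from h import *
im=cv2.imread("pics/raw_s26.png"); u=proj("scene",[[490,-281,36],[440,-285,36],[540,-275,36],[490,-235,36],[490,-325,36],[400,-281,4],[490,-200,4],[500,-380,4]]).round().astype(int)
for a in u: print(a,im[a[1]-1:a[1]+2,a[0]-1:a[0]+2].mean((0,1)).round())
E
```

```text
[(1.76, 170, 0.2, 440, -300), (1.77, 170, 0.125, 440, -295), (1.8, 170, 0.125, 444, -295), (1.81, 170, 0.05, 440, -290), (1.81, 170, 0.2, 448, -295), (1.85, 170, 0.125, 436, -295)]
[240 200] [52. 47. 44.]
[249 189] [100. 146. 181.]
[232 212] [38. 35. 34.]
[254 205] [ 82. 122. 155.]
[227 196] [24. 22. 22.]
[258 190] [100. 145. 181.]
[266 218] [30. 44. 67.]
[210 200] [20. 18. 18.]
```

Call:
{"op": "carry_out", "data": {"series": [[0.04,0,-0.1,0],[0.04,0,-0.1,0],[0.02,0,-0.1,0],[0,0,-0.05,0],[0,0,0,0]]}}

```text
t: 44.0
eef_pos: [613.4, -266.9, -28.7]
tcp_rot: [3.141, -0.0, 0.125]
ft_force: [1.4, 0.7, 1.3]
opening: 0.29
grip_force: 30.0
```

```bash
python3 - <<'E'
from h import *
np.set_printoptions(precision=3,suppress=True)
s=env.state();print(s["eef_pos"],s["tcp_rot"],ft(2))
snap("wrist","w27.png"); im=snap("scene","s27.png"); snap("top","t27.png")
for c in ("scene","top","wrist"): print(c,[(round(d["conf"],2),np.round(np.array(d["position"])*[480,640]),at_z(c,d["position"][1]*640,d["position"][0]*480,30)) for d in env.look_for(c,"board")])
E
python3 flat.py pics/raw_s27.png
```

```text
[ 613.388 -266.894  -28.709] [ 3.141 -0.     0.125] (array([ 1.55, -0.14,  0.68]), array([ 0.015, -0.021, -0.008]))
scene [(0.73, array([196., 252.]), array([ 453.714, -267.172,   30.   ]))]
top []
wrist [(0.58, array([433., 316.]), array([ 567.751, -269.094,   30.   ]))]
[(1.78, 170, 0.2, 456, -285), (1.78, 175, 0.2, 452, -290), (1.79, 170, 0.125, 452, -285), (1.8, 170, 0.125, 456, -285), (1.8, 175, 0.125, 448, -290), (1.8, 175, 0.125, 452, -290)]
```

Call:
{"op": "carry_out", "data": {"series": [[0,0,0,0],[0,0,0,0],[0,0,0,0],[0,0,0,0],[0,0,0,0]], "fingers": -0.2}}

```text
t: 44.9
eef_pos: [613.0, -266.9, -28.5]
tcp_rot: [-3.142, 0.0, 0.125]
ft_force: [0.2, 0.2, 0.1]
opening: 0.592
grip_force: 0.0
```

Call:
{"op": "carry_out", "data": {"series": [[0,0,0.2,0],[0,0,0.5,0],[0,0,0.8,0],[0,0.3,0.9,0],[0,0.8,0.6,0]], "fingers": -1}}

```text
t: 45.4
eef_pos: [613.7, -213.9, 125.2]
tcp_rot: [3.139, -0.003, 0.122]
ft_force: [0.1, 1.2, 0.6]
opening: 0.956
grip_force: 0.0
```

Call:
{"op": "carry_out", "data": {"series": [[-0.3,1,0,0],[-0.4,1,0,0],[-0.5,1,0,0],[-0.6,1,0,0],[-0.6,1,0,0]]}}

```text
t: 45.9
eef_pos: [505.2, 14.4, 122.3]
tcp_rot: [3.141, -0.001, 0.125]
ft_force: [1.1, 1.0, 0.5]
opening: 0.998
grip_force: 0.0
```

Run:
```python
from h import *
np.set_printoptions(precision=3,suppress=True)
s=env.state();print(s["eef_pos"],s["tcp_rot"],s["opening"])
im=snap("scene","s28.png"); snap("top","t28.png")
for c,n in (("scene","board"),("top","board"),("top","cheese"),("top","biscuit0"),("top","mat")): print(c,n,[(round(d["conf"],2),np.round(np.array(d["position"])*[480,640]),at_z(c,d["position"][1]*640,d["position"][0]*480,30)) for d in env.look_for(c,n)])
from flat import flat
for c,i in (("scene","s"),("top","t")): print(c,flat(f"pics/raw_{i}28.png",ths=(180,),xs=range(440,560,3),ys=range(-320,-230,4),yaws=(.0,.06,.125,.19,.25),cam=c)[:4])
```

```text
[505.201  14.406 122.346] [ 3.141 -0.001  0.125] 0.997595774687586
scene board [(0.93, array([205., 239.]), array([ 503.82 , -277.497,   30.   ]))]
top board [(0.77, array([264., 435.]), array([ 495.213, -272.107,   30.   ])), (0.51, array([182., 316.]), array([688.133,  20.751,  30.   ]))]
top cheese []
top biscuit0 [(0.72, array([350., 459.]), array([ 298.196, -327.428,   30.   ])), (0.52, array([189., 466.]), array([ 686.88 , -350.775,   30.   ])), (0.51, array([192., 409.]), array([ 670.886, -206.916,   30.   ])), (0.46, array([344., 419.]), array([ 308.48 , -235.183,   30.   ])), (0.45, array([185., 330.]), array([680.83 , -12.428,  30.   ]))]
top mat [(0.83, array([271., 419.]), array([ 476.685, -232.344,   30.   ]))]
scene [(0.91, 180, 0.19, 482, -288), (0.92, 180, 0.125, 482, -284), (0.92, 180, 0.125, 485, -284), (0.93, 180, 0.19, 476, -292)]
top [(0.93, 180, 0.125, 488, -288), (0.95, 180, 0.125, 485, -284), (0.98, 180, 0.125, 488, -284), (1.0, 180, 0.125, 485, -288)]
```

Run:
```python
from h import *
np.set_printoptions(precision=1,suppress=True)
snap("wrist","w29.png"); print(env.state()["eef_pos"])
for c in ("scene","wrist"): print(c,[(round(d["conf"],2),np.round(np.array(d["position"])*[480,640]),at_z(c,d["position"][1]*640,d["position"][0]*480,40 if c=="wrist" else 30)) for d in env.look_for(c,"cheese")])
im=cv2.imread("pics/raw_s28.png"); 
# circle via colour in wrist
w=cv2.imread("pics/raw_w29.png"); print(proj("wrist",[[467,-1,40]]))
b=cv2.imread("pics/raw_s28.png"); h=[]
for P in ([486,-286,36],[450,-286,36],[486,-250,36],[486,-320,36],[520,-282,36]):
    u=proj("scene",[P])[0].round().astype(int); h.append(b[u[1],u[0]])
print(np.array(h))
```

```text
[507.   11.9 121.6]
scene [(0.89, array([229., 337.]), array([464.,   4.,  30.])), (0.35, array([210., 234.]), array([ 524.2, -278.5,   30. ]))]
wrist [(0.93, array([281., 333.]), array([475.2,   1.1,  40. ]))]
[[334.  291.8]]
[[106 154 190]
 [ 78 115 147]
 [107 154 190]
 [ 82 121 154]
 [105 153 190]]
```

Call:
{"op": "carry_out", "data": {"series": [[-0.3,-0.08,0,0],[-0.3,-0.08,0,0],[-0.18,-0.06,-0.3,0],[0,0,-0.5,0],[0,0,-0.5,0]]}}

```text
t: 46.9
eef_pos: [467.7, 1.1, 56.1]
tcp_rot: [3.141, -0.001, 0.124]
ft_force: [0.7, 0.4, -0.3]
opening: 1.003
grip_force: 0.0
```

Call:
{"op": "carry_out", "data": {"series": [[0,0,-0.5,0],[0,0,-0.45,0],[0,0,-0.4,0],[0,0,-0.2,0],[0,0,-0.12,0]]}}

```text
t: 47.4
eef_pos: [467.3, 1.6, -27.7]
tcp_rot: [-3.141, 0.001, 0.124]
ft_force: [-0.2, -1.1, 0.3]
opening: 1.001
grip_force: 0.0
```

Call:
{"op": "carry_out", "data": {"series": [[0,0,0,0],[0,0,0,0],[0,0,0,0],[0,0,0,0],[0,0,0,0]], "fingers": 1}}

```text
t: 47.9
eef_pos: [467.6, 1.9, -26.5]
tcp_rot: [3.141, -0.001, 0.125]
ft_force: [-0.1, -1.4, 1.1]
opening: 0.632
grip_force: 0.6
```

Call:
{"op": "carry_out", "data": {"series": [[0,0,0,0],[0,0,0,0],[0,0,0.1,0],[0,0,0.3,0],[0,0,0.4,0]]}}

```text
t: 48.4
eef_pos: [466.7, 2.0, 13.2]
tcp_rot: [-3.141, 0.002, 0.125]
ft_force: [-0.2, -0.0, -1.2]
opening: 0.623
grip_force: 30.0
```

Call:
{"op": "carry_out", "data": {"series": [[0,0,0.5,0],[0,0,0.5,0],[0,-0.3,0.2,0],[0.05,-0.6,0,0],[0.05,-0.8,0,0]]}}

```text
t: 48.9
eef_pos: [472.4, -83.2, 73.9]
tcp_rot: [3.141, -0.001, 0.127]
ft_force: [0.5, -0.2, -1.0]
opening: 0.627
grip_force: 30.0
```

Call:
{"op": "carry_out", "data": {"series": [[0.07,-0.9,0,0],[0.07,-0.9,0,0],[0.07,-0.9,0,0],[0.05,-0.8,0,0],[0.03,-0.55,0,0]]}}

```text
t: 49.4
eef_pos: [486.6, -288.1, 73.2]
tcp_rot: [3.141, -0.0, 0.123]
ft_force: [1.1, 0.6, -0.2]
opening: 0.622
grip_force: 30.0
```

Call:
{"op": "carry_out", "data": {"series": [[0,0,-0.2,0],[0,0,-0.4,0],[0,0,-0.3,0],[0,0,-0.1,0],[0,0,0,0]]}}

```text
t: 49.9
eef_pos: [486.5, -284.7, 22.5]
tcp_rot: [-3.14, 0.001, 0.125]
ft_force: [0.3, 1.1, -0.7]
opening: 0.623
grip_force: 30.0
```

Run:
```python
from h import *
np.set_printoptions(precision=2,suppress=True)
s=env.state();print(s["eef_pos"],s["tcp_rot"],ft(3)); snap("wrist","w30.png"); snap("scene","s30.png")
for c,z in (("scene",60),("wrist",s["eef_pos"][2]+27+40)): print(c,[(round(d["conf"],2),at_z(c,d["position"][1]*640,d["position"][0]*480,z)) for d in env.look_for(c,"cheese")])
```

```text
[ 486.48 -284.68   22.49] [-3.14  0.    0.13] (array([ 0.27,  0.53, -0.48]), array([ 0.02,  0.  , -0.  ]))
scene []
wrist [(0.77, array([ 498.99, -283.09,   89.49]))]
```

Call:
{"op": "carry_out", "data": {"series": [[0,0,-0.08,0],[0,0,-0.06,0],[0,0,-0.05,0],[0,0,-0.04,0],[0,0,0,0]]}}

```text
t: 50.75
eef_pos: [486.7, -285.5, 11.2]
tcp_rot: [-3.141, 0.0, 0.125]
ft_force: [0.3, 0.1, -0.7]
opening: 0.622
grip_force: 30.0
```

Call:
{"op": "carry_out", "data": {"series": [[0,0,-0.02,0],[0,0,-0.02,0],[0,0,0,0],[0,0,0,0],[0,0,0,0]]}}

```text
t: 51.25
eef_pos: [486.9, -285.6, 9.6]
tcp_rot: [3.141, -0.0, 0.125]
ft_force: [-0.9, 0.4, -0.6]
opening: 0.622
grip_force: 30.0
```

Call:
{"op": "carry_out", "data": {"series": [[0,0,-0.02,0],[0,0,-0.02,0],[0,0,0,0],[0,0,0,0],[0,0,0,0]]}}

```text
t: 51.75
eef_pos: [487.0, -285.7, 9.4]
tcp_rot: [3.141, -0.001, 0.125]
ft_force: [-6.0, 4.0, 22.7]
opening: 0.623
grip_force: 30.0
```

```bash
python3 -c "
from h import *
print(env.state()['eef_pos'],ft(5))"
```

```text
[ 486.95529414 -285.67219808    9.40827733] (array([-5.9 ,  4.01, 22.25]), array([ 0.772,  1.064, -0.029]))
```

Contact is firm. I'll back off 1 mm, release and rise.

Call:
{"op": "carry_out", "data": {"series": [[0,0,0.03,0],[0,0,0,0],[0,0,0,0],[0,0,0,0],[0,0,0,0]]}}

```text
t: 52.5
eef_pos: [487.0, -285.7, 9.5]
tcp_rot: [3.141, -0.0, 0.125]
ft_force: [-1.0, 0.9, 9.1]
opening: 0.618
grip_force: 30.0
```

Call:
{"op": "carry_out", "data": {"series": [[0,0,0,0],[0,0,0,0],[0,0,0,0],[0,0,0,0],[0,0,0,0]], "fingers": -1}}

```text
t: 53.0
eef_pos: [486.8, -285.6, 8.9]
tcp_rot: [-3.142, 0.0, 0.125]
ft_force: [-0.0, -0.5, 0.0]
opening: 0.976
grip_force: 0.0
```

Call:
{"op": "carry_out", "data": {"series": [[0,0,0.3,0],[0,0,0.6,0],[0,0,0.8,0],[0,0,0.8,0],[0,0,0.6,0]]}}

```text
t: 53.5
eef_pos: [487.1, -285.8, 166.5]
tcp_rot: [3.14, -0.001, 0.125]
ft_force: [-0.3, 0.1, 0.3]
opening: 1.003
grip_force: 0.0
```

Call:
{"op": "carry_out", "data": {"series": [[0,0.8,0,0],[0,1,0,0],[0,1,0,0],[0,1,0,0],[0,0.8,0,0]]}}

```text
t: 54.0
eef_pos: [486.3, -53.3, 164.2]
tcp_rot: [-3.142, -0.0, 0.125]
ft_force: [1.0, 0.3, 0.0]
opening: 1.001
grip_force: 0.0
```

Run:
```python
from h import *
from flat import flat
np.set_printoptions(precision=1,suppress=True)
print(env.state()["eef_pos"],env.state()["t"])
snap("scene","s31.png"); snap("top","t31.png")
for c,n,z in (("scene","cheese",56),("top","cheese",76),("scene","biscuit0",16),("scene","basket",30)): print(c,n,[(round(d["conf"],2),at_z(c,d["position"][1]*640,d["position"][0]*480,z)) for d in env.look_for(c,n)])
for c in ("scene","top"): print(c,flat(f"pics/raw_{c[0]}31.png",ths=(180,),xs=range(465,510,3),ys=range(-305,-265,4),yaws=(.06,.125,.19),cam=c)[:2])
```

```text
[486.3 -53.3 164.2] 54.0
scene cheese [(0.75, array([ 487.1, -285.6,   56. ]))]
top cheese [(0.95, array([ 486. , -287.4,   76. ]))]
scene biscuit0 [(0.7, array([ 682.8, -212.7,   16. ])), (0.63, array([659.4,  19.7,  16. ])), (0.62, array([ 693.9, -358.9,   16. ])), (0.58, array([651.1,   2.8,  16. ])), (0.58, array([ 308. , -218.7,   16. ])), (0.5, array([ 310.3, -318.8,   16. ]))]
scene basket [(0.66, array([638.1,  29.7,  30. ]))]
scene [(1.02, 180, 0.19, 480, -289), (1.03, 180, 0.125, 483, -285)]
top [(0.88, 180, 0.125, 486, -285), (1.06, 180, 0.125, 489, -285)]
```

The top and scene views agree: the cheese is at (486,−287) on the board centre at (486,−285), upright, and the biscuits are in the basket. I hand the job in.

```bash
python3 -c "
from h import *
print(env.job_done())"
```

```text
the job is handed in; nothing more can be done
None
```

I handed the job in at about 54 s, and the hand-in returned no verdict. By my last camera readings the biscuits are in the basket (at hand-in the scene camera reported only two of the three), the board lies plain face up on the mat after standing let go in the rack, and the cheese sits about 2 mm from its centre.

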